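# Stack puppet cases in the packing corner

## Robot

A 7-joint arm with a two-finger parallel gripper is mounted at the origin on the work surface. World frame = base frame: x ahead of the robot, y to its left, z up, the work surface at z = 0. Lengths are in m, angles in rad, forces in N, time in s.
With the tool pointing down it reaches from about 0.4 to 0.85 m from the base axis. Payload 4.5 kg.
Tool frame: the origin (TCP) lies midway between the tips of the shut fingers; the grasp point (between the pads) lies 19 mm behind it (r.grasp_offset is the distance from the TCP to the grasp point, in m); z points along the fingers, y is the line along which they close (so a half turn about z gives the same grasp; the last joint's range is limited). The gripper opens to 85 mm and grips with 20 to 120 N. Pads are 22 mm wide; open, the fingers measure 114 mm over their backs; the gripper's body (76 mm by 85 mm) begins 54 mm behind the grasp point. The pads swing forward as they close: fully open they stand 13 mm farther back than shut.
Start: joints at [-1.313, 0.689, -0.195, 1.565, 0.157, 0.902, -0.215], TCP at [0.139, 0.609, 0.231] pointing down, gripper open.
Joint ranges: [-3.01, 3.01], [-0.46, 2.08], [-1.47, 1.51], [0.13, 2.56], [-1, 4.14], [0.04, 2.09], [-2.66, 2.66]. Speed limits (rad/s): [2.57, 2.57, 3.14, 3.14, 3.14, 3.14, 3.14].

## Interface

Orientations are given as a rotation vector (axis times angle).
In Python, from cell import r, cams, ticket gives the robot as it stands.
- The arm moves only by the tool carry_out, never from a script. Its argument "moves" is a list of rows, each an object of numbers: "dx", "dy", "dz": the shift along the tool's x, y, z scaled (see below); "rx", "ry", "rz": the turn, a rotation vector about the tool's x, y, z scaled (see below); "grip": the opening, from -1 (shut) to 1 (fully open). In form: [{"dx": .., "dy": .., "dz": .., "rx": .., "ry": .., "rz": .., "grip": ..}, ...]. A call has exactly 5 rows; each row shifts and turns the commanded pose from where the row before left it, along the tool's axes as they then stand; what a row does not reach is not made up. The controller multiplies each number of a shift by 1 m and each number of a turn by 180 degrees. A row lasts 1/12 s, in which the tool goes at most 41.7 mm and 7.16 degrees, less where a joint would pass 70% of its speed; a pose out of reach is approached as far as the arm can. A call with a number of a shift or a turn outside -1 to 1 is refused whole. A call with a gripper value outside its range is refused whole. The fingers move at their own pace and stop on an object; the grip force is fixed at half the most. Time passes only in rows, so rows that do not move let the fingers close, or fill a call up. It gives the time, the measured TCP pose, the force, the opening and the grip force at its end, in the units of the state.
- r.get_state(): the state, without advancing time (a new reading comes with each control period).
- cams.capture(name): name is "scene" or "top" or "wrist"; returns the picture (480x640x3 uint8, red, green, blue); there is no depth.
- cams.calibration(name): a dict with "K" (3x3 intrinsics, pixels), "rvec" (rotation vector, rad) and "tvec" (3), from world to camera coordinates, as OpenCV has them; the wrist camera has in their place "mount" (4x4, takes a point from camera to tool coordinates, whose origin is the TCP and whose axes are the flange's). Camera axes: x right, y down, z forward; pixel columns grow to the right and rows downward; lengths in m; the calibration is good to about 2 mm. The wrist camera is an equidistant fisheye: a pixel r from the principal point sees the ray r / f radians off the axis. A picture is of the moment at which its call begins: read the wrist's pose just before it. calibration takes no time and is no camera call.
- ticket.hand_in(): hands the job in; it is judged then, once.
The state is a dict: "clock": time; "joint_positions": joint angles; "qvel": joint speeds; "joint_torque": joint torques, N m; "position": TCP position; "ee_rot": TCP orientation; "wrist_force": force on the tool from outside, world axes, zero at the start; "moment": the same for the moment, N m; "opening": opening from 0.0 (shut) to 1.0 (fully open); "grip_force": force on a finger pad.
Only numpy, scipy, OpenCV 4.12 (cv2) and the standard library are available. Lean on these libraries where they do the work, as an engineer would, in place of code of your own. Each camera call takes 0.05 s, during which the arm holds its last target. There are 200 camera calls.

## Task

First push the case that lies askew on the packing board square and flush into the corner of its two battens. Then stack the other two cases squarely on it, edges in line on all sides, the equally thick one from the table first and the thinner one from the sloping rest on top. Set them down rather than dropping them, keep the bottom case flush in its corner, and leave everything else where it is.

Things in the scene. Friction and masses are not known exactly. Their poses are not given: they have to be found in the camera images.
- corner (a point): Inside corner of the fixed plywood packing board (200 x 260 x 12, its x, y, z), at its upper face, 12 mm above the table. Dark battens 20 wide, rising 24 above the board, run along its +x and +y edges; their inner faces meet at this point. The free area runs 180 towards -x and 240 towards -y. Axes: the board's, z up.
- base_case: Closed wooden case, 64 (its x) x 140 (its y) x 48 tall, about 0.4 kg, lying on the packing board away from the battens, somewhat askew. Origin: centre of its underside. Its long side belongs against the +x batten and its short end against the +y batten.
- middle_case: Closed wooden case of the same size (64 x 140 x 48 tall, x, y, z), about 0.4 kg, lying flat on the table on its own, between the packing board and the sloping rest. Origin: centre of its underside.
- thin_case: Thinner closed wooden case, 64 (its x) x 140 (its y) x 34 tall, about 0.3 kg, lying on the sloping rest, so tipped 30 degrees: its x points down the slope, its y is level, its z is square to the slope. Its long lower side leans on the rest's lip. Origin: centre of its underside.
- sloping_rest: Fixed wooden drying rest, a 200 wide board sloping at 30 degrees, falling towards its +x; the middle of the sloping face is 62 above the table. A lip 12 thick along the lower end stands 8 above the sloping face. Origin: on the table under the middle of the slope.
- head_blank: Bystander, to be left alone: unpainted turned puppet head standing on its neck, 127 tall, 76 diameter (mm). Origin: centre of its underside.
- painted_head: Bystander, to be left alone: the same head painted red with a black cap (mm). Origin: centre of its underside.
- paint_jar: Bystander, to be left alone: white jar with a steel lid, 54 diameter, 65 tall (mm). Origin: centre of its underside.
- chisel: Bystander, to be left alone: chisel with a dark wooden handle, about 190 long, lying (origin under its middle) (mm).
- mallet: Bystander, to be left alone: wooden mallet lying down (mm). Origin: centre of its underside.
- offcut: Bystander, to be left alone: pale wood offcut 90 x 45 x 35 (mm). Origin: centre of its underside.

How it is judged:
On the way, in this order (a step that is already met when the one before it is completed fails the run):
1. The bottom case is square and flush in the corner of the battens (x of base_case in the frame of corner between -0.036 and -0.028 m and y of base_case in the frame of corner between -0.074 and -0.066 m and z of base_case in the frame of corner between -0.004 and 0.004 m and angle between the x axis of base_case and the x axis of corner, either way round below 0.03 rad), for 0.2 s.
2. The equally thick case stands squarely on it, released (all of step 1 and x of middle_case in the frame of base_case between -0.008 and 0.008 m and y of middle_case in the frame of base_case between -0.008 and 0.008 m and z of middle_case in the frame of base_case between 0.044 and 0.052 m and angle between the x axis of middle_case and the x axis of base_case, either way round below 0.07 rad and angle between middle_case's own z axis and vertical below 0.05 rad and contact force between the fingers and middle_case below 0.05 N and linear speed of middle_case below 0.02 m/s), for 0.2 s.
At the end, for the whole second after the job is handed in: The bottom case lies on the board, within 4 mm of both battens and 0.03 rad of square; the equally thick case lies flat on it and the thin one flat on that, lid up, each centred within 8 mm in x and y and parallel within 0.07 rad (either way round); all released and at rest (all of step 2 and x of thin_case in the frame of middle_case between -0.008 and 0.008 m and y of thin_case in the frame of middle_case between -0.008 and 0.008 m and z of thin_case in the frame of middle_case between 0.044 and 0.052 m and angle between the x axis of thin_case and the x axis of middle_case, either way round below 0.07 rad and angle between thin_case's own z axis and vertical below 0.05 rad and contact force between the fingers and base_case below 0.05 N and linear speed of each of base_case, thin_case below 0.02 m/s and contact force between the fingers and thin_case below 0.05 N); the robot touches nothing.
It fails at once if base case dropped: it moves faster than 0.5 m/s while the fingers do not touch it (linear speed of base_case above 0.5 m/s and contact force between the fingers and base_case below 0.01 N).
It fails at once if middle case dropped: it moves faster than 0.5 m/s while the fingers do not touch it (linear speed of middle_case above 0.5 m/s and contact force between the fingers and middle_case below 0.01 N).
It fails at once if thin case dropped: it moves faster than 0.5 m/s while the fingers do not touch it (linear speed of thin_case above 0.5 m/s and contact force between the fingers and thin_case below 0.01 N).
It fails at once if a bystander moved by more than 30 mm (distance of any of head_blank, painted_head, paint_jar, chisel, mallet, offcut from where it was at the start of the episode above 0.03 m).
It also fails if it takes over 72 s, if anything falls off the work surface, if the arm or the gripper's body presses on something with over 40 N, if the wrist force passes 120 N, or if a joint passes its speed limit or range.

## Working session

There is one attempt and no reset: what is moved stays moved. The work goes in short steps, Python scripts to look and compute and a tool call to move; the robot and the scene stay as the last step left them, time stands still between calls to the robot, and variables do not carry over. Pictures are saved under pics/ and viewed, at most 10 in all, crops included, and the job is handed in when it is done.

Besides the shell and the picture viewer there is one more tool, called after "Request:" by a JSON object that holds its "name" and its "arguments", one argument or row to a line. carry_out: Moves the arm, as the interface text tells. Its arguments: {"type":"object","properties":{"moves":{"type":"array","items":{"type":"object","properties":{"dx":{"type":"number","minimum":-1,"maximum":1},"dy":{"type":"number","minimum":-1,"maximum":1},"dz":{"type":"number","minimum":-1,"maximum":1},"rx":{"type":"number","minimum":-1,"maximum":1},"ry":{"type":"number","minimum":-1,"maximum":1},"rz":{"type":"number","minimum":-1,"maximum":1},"grip":{"type":"number"}}}}},"required":["moves"]}

```bash
ls; mkdir -p pics
python3 - <<'E'
from cell import r,cams,ticket
import cv2,json
for n in("scene","top"):
    im=cams.capture(n); cv2.imwrite(f"pics/{n}0.png",im[...,::-1])
    print(n,cams.calibration(n))
print(cams.calibration("wrist")); print(r.get_state(), r.grasp_offset)
E
```

```text
pics
scene {'K': array([[600.06243975,   0.        , 324.10017917],
       [  0.        , 600.06243975, 241.4507142 ],
       [  0.        ,   0.        ,   1.        ]]), 'rvec': array([ 1.32218127,  2.34612894, -0.82891634]), 'tvec': array([ 0.27028551, -0.37579255,  1.83080677])}
top {'K': array([[488.44801554,   0.        , 323.24988531],
       [  0.        , 488.44801554, 249.59997374],
       [  0.        ,   0.        ,   1.        ]]), 'rvec': array([ 2.1624406 , -2.1237501 ,  0.18565538]), 'tvec': array([0.00839636, 0.5856419 , 0.88938321])}
{'K': array([[371.64829954,   0.        , 313.04924386],
       [  0.        , 371.64829954, 242.73878276],
       [  0.        ,   0.        ,   1.        ]]), 'mount': array([[ 9.58482914e-04, -9.50960750e-01, -3.09310093e-01,
         8.00820329e-02],
       [ 9.99998208e-01,  1.41636239e-03, -1.25577486e-03,
        -1.51502199e-04],
       [ 1.63228779e-03, -3.09308336e-01,  9.50960404e-01,
        -1.41741374e-01],
       [ 0.00000000e+00,  0.00000000e+00,  0.00000000e+00,
         1.00000000e+00]])}
{'clock': 0.1, 'joint_positions': array([-1.31319973,  0.68987976, -0.19452881,  1.56621924,  0.15728592,
        0.90250325, -0.21507252]), 'qvel': array([ 0.00041406, -0.00311891,  0.00015976, -0.00329941, -0.00085395,
       -0.00134813,  0.00018564]), 'joint_torque': array([-3.05441135e-03, -5.40605199e+01, -1.27108533e+00, -1.58986241e+01,
        9.46069777e-03,  4.45999234e-03,  1.55716091e-06]), 'position': array([0.13861674, 0.60884951, 0.2305827 ]), 'ee_rot': array([-3.50642054e-01, -3.12188429e+00,  2.54184200e-03]), 'wrist_force': array([ 0.25967231, -0.19937145, -0.14716118]), 'moment': array([-0.03092873, -0.03410902,  0.02794787]), 'grip_force': 0.0, 'opening': 0.9962121191033869} 0.0187
```

View pics/top0.png

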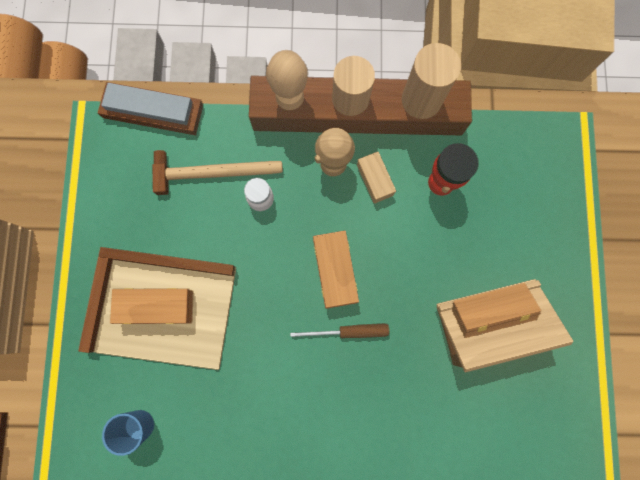

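View pics/scene0.png

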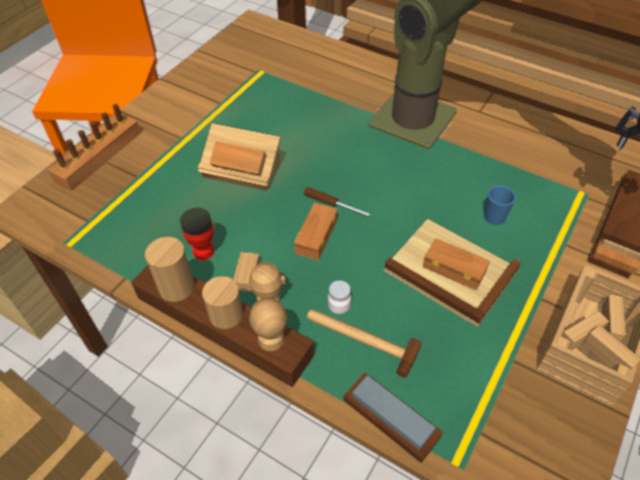

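The top view shows the packing board with battens along its top and left edges (corner about (107,258)) and the base case on it at (150,306). The middle case is at (336,269), and the thin case is on the rest at (497,309) with its lip towards the top of the picture. I'll measure these at subpixel level.

```bash
cat > h.py <<'E'
import numpy as np,cv2
from scipy.spatial.transform import Rotation as R
from cell import r,cams,ticket
def cal(n):
    c=cams.calibration(n); return c["K"],cv2.Rodrigues(c["rvec"])[0],c["tvec"]
def cast(n,uv,z):
    "pixels -> world points on plane z"
    K,Rm,t=cal(n); uv=np.atleast_2d(uv).astype(float)
    d=(np.linalg.inv(K)@np.c_[uv,np.ones(len(uv))].T).T@Rm; c=-Rm.T@t
    return c+d*((z-c[2])/d[:,2])[:,None]
def proj(n,P):
    K,Rm,t=cal(n); p=(K@(Rm@np.atleast_2d(P).T+t[:,None])).T; return p[:,:2]/p[:,2:]
E
python3 - <<'E'
from h import *
im=cv2.imread("pics/top0.png")
K,Rm,t=cal("top"); print("cam",-Rm.T@t); print(proj("top",[[.4,0,0],[.6,0,0],[.6,.3,0]]))
crops=[(70,235,180,145),(300,220,100,100),(425,265,160,115),(130,120,320,90)]
out=[]
for (x,y,w,h) in crops[:3]:
    s=400/max(w,h*4/3); c=cv2.resize(im[y:y+h,x:x+w],None,fx=s,fy=s,interpolation=cv2.INTER_CUBIC)
    for k in range(0,w,10): cv2.putText(c,str(x+k),(int(k*s),8),0,.25,(255,255,255)); cv2.line(c,(int(k*s),8),(int(k*s),14),(255,255,255))
    for k in range(0,h,10): cv2.putText(c,str(y+k),(0,int(k*s)+3),0,.25,(255,255,255)); cv2.line(c,(18,int(k*s)),(24,int(k*s)),(255,255,255))
    o=np.zeros((300,400,3),np.uint8); c=c[:300,:400]; o[:c.shape[0],:c.shape[1]]=c; out.append(o)
    
hsv=cv2.cvtColor(im,cv2.COLOR_BGR2HSV)
for p in [(150,300),(150,321),(336,269),(497,305),(500,320),(505,345),(200,340),(160,262)]: print(p,hsv[p[1],p[0]])
m=((hsv[...,0]>7)&(hsv[...,0]<17)&(hsv[...,1]>125)&(hsv[...,2]>150)).astype(np.uint8)*255
o=np.zeros((300,400,3),np.uint8); o[...]=cv2.resize(m,(400,300))[...,None]; out.append(o)
cv2.imwrite("pics/c1.png",np.vstack([np.hstack(out[:2]),np.hstack(out[2:])]))
cs,_=cv2.findContours(m,0,1)
for c in cs:
    if 800<cv2.contourArea(c)<6000: 
        b=cv2.minAreaRect(c);print(b,cv2.boxPoints(b).round(1).tolist())
E
```

```text
cam [0.4354359  0.02894278 0.97139452]
[[331.02697741 347.37908328]
 [332.45555958 246.36444488]
 [183.34098442 243.53301901]]
(150, 300) [ 15 143 210]
(150, 321) [ 15 144 200]
(336, 269) [ 15 136 199]
(497, 305) [ 15 141 199]
(500, 320) [ 15 138 196]
(505, 345) [ 17  94 216]
(200, 340) [ 19  76 218]
(160, 262) [ 12 153 125]
((148.5, 306.0), (34.0, 77.0), 90.0) [[110.0, 289.0], [187.0, 289.0], [187.0, 323.0], [110.0, 323.0]]
((496.970703125, 305.8823547363281), (31.772165298461914, 81.49195861816406), 75.96376037597656) [[453.6000061035156, 300.3999938964844], [532.5999755859375, 280.6000061035156], [540.4000244140625, 311.3999938964844], [461.29998779296875, 331.20001220703125]]
((335.3245849609375, 268.8294982910156), (72.19512176513672, 32.968994140625), 79.9393081665039) [[312.79998779296875, 236.1999969482422], [345.20001220703125, 230.39999389648438], [357.8999938964844, 301.5], [325.3999938964844, 307.29998779296875]]
((55.88456726074219, 61.03718185424805), (38.71183776855469, 41.01055908203125), 88.09085083007812) [[34.70000076293945, 42.400001525878906], [75.69999694824219, 41.0], [77.0, 79.69999694824219], [36.0, 81.0999984741211]]
((14.0, 47.5), (65.0, 28.0), 90.0) [[-0.0, 15.0], [28.0, 15.0], [28.0, 80.0], [0.0, 80.0]]
```

View pics/c1.png

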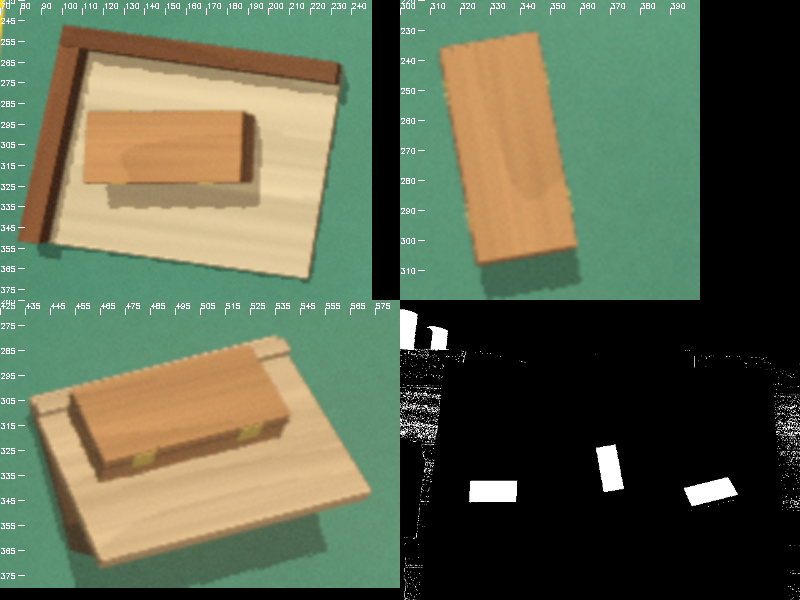

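The crop shows the board-level inner corner at about (113,260). The base case top runs over columns 110–187 and rows 289–323. The middle case is a clean quad, and the thin case's top face and lip are visible. Next I'll turn these into poses.

Run:
```python
from h import *
im=cv2.imread("pics/top0.png"); hsv=cv2.cvtColor(im,cv2.COLOR_BGR2HSV).astype(int)
m=((hsv[...,0]>7)&(hsv[...,0]<17)&(hsv[...,1]>125)&(hsv[...,2]>150)).astype(np.uint8)*255
def case(roi,z):
    x,y,w,h=roi; mm=np.zeros_like(m); mm[y:y+h,x:x+w]=m[y:y+h,x:x+w]; mm=cv2.morphologyEx(mm,cv2.MORPH_OPEN,np.ones((5,5)))
    c=max(cv2.findContours(mm,0,1)[0],key=cv2.contourArea).reshape(-1,2)
    P=cast("top",c,z)[:,:2].astype(np.float32)*1000
    (cx,cy),s,a=cv2.minAreaRect(P); b=cv2.boxPoints(((cx,cy),s,a)); e=max(b[1]-b[0],b[2]-b[1],key=np.linalg.norm)
    print("c",cx,cy,"size",s,"long-axis deg",np.degrees(np.arctan2(e[1],e[0]))%180)
case((100,280,100,50),.060); case((305,225,60,90),.048)
# batten/board boundaries: hue/sat profile
for u in range(130,230,10): print(u,[(y,*hsv[y,u]) for y in range(255,280,2)][:9]) if u in(140,200) else None
for v in (300,): print([(x,*hsv[v,x]) for x in range(86,112,2)])
for a,b in (((113.4,260),(95,352)),((113.4,260),(233,276))):
    p=cast("top",[a,b],.012); d=p[1]-p[0]; print(p*1000,np.linalg.norm(d),np.degrees(np.arctan2(d[1],d[0])))
```

```text
c 472.6683654785156 339.7630920410156 size (60.68839645385742, 138.58160400390625) long-axis deg 91.034225
c 549.3150024414062 -4.28497314453125 size (138.1959991455078, 62.35799789428711) long-axis deg 11.055206
140 [(255, np.int64(12), np.int64(152), np.int64(124)), (257, np.int64(12), np.int64(154), np.int64(126)), (259, np.int64(12), np.int64(156), np.int64(124)), (261, np.int64(12), np.int64(155), np.int64(120)), (263, np.int64(16), np.int64(108), np.int64(113)), (265, np.int64(20), np.int64(88), np.int64(157)), (267, np.int64(19), np.int64(89), np.int64(161)), (269, np.int64(20), np.int64(79), np.int64(213)), (271, np.int64(20), np.int64(76), np.int64(224))]
200 [(255, np.int64(74), np.int64(100), np.int64(155)), (257, np.int64(74), np.int64(103), np.int64(154)), (259, np.int64(73), np.int64(97), np.int64(150)), (261, np.int64(14), np.int64(135), np.int64(130)), (263, np.int64(13), np.int64(154), np.int64(134)), (265, np.int64(13), np.int64(155), np.int64(133)), (267, np.int64(13), np.int64(149), np.int64(135)), (269, np.int64(13), np.int64(148), np.int64(129)), (271, np.int64(
[... 234 characters left out ...]
, (94, np.int64(12), np.int64(156), np.int64(141)), (96, np.int64(12), np.int64(154), np.int64(142)), (98, np.int64(12), np.int64(150), np.int64(133)), (100, np.int64(12), np.int64(147), np.int64(66)), (102, np.int64(10), np.int64(132), np.int64(62)), (104, np.int64(19), np.int64(113), np.int64(104)), (106, np.int64(19), np.int64(91), np.int64(157)), (108, np.int64(20), np.int64(81), np.int64(212)), (110, np.int64(19), np.int64(87), np.int64(211))]
[[562.39081257 431.92697559  12.        ]
 [384.33203636 451.76508974  12.        ]] 0.17916048268733062 173.64270636460458
[[562.39081257 431.92697559  12.        ]
 [535.06484664 195.26866941  12.        ]] 0.23823069134619423 -96.58654107114485
```

The sizes check out (179 × 238 mm board). The corner is at (562,432) mm with board yaw −6.5°. The base case is at (473,340), yaw 1°, and the middle case is at (549,−4), long axis 11°. Next is a move planner.

```bash
cat >> h.py <<'E'
def down(ydeg,tilt=0):
    "tool pointing down, tool y at heading ydeg"
    a=np.radians(ydeg); y=np.array([np.cos(a),np.sin(a),0]); z=np.array([0,0,-1.]); return R.from_matrix(np.c_[np.cross(y,z),y,z])
def plan(pos,Rt,g,n=None):
    s=r.get_state(); p0=s["position"]; R0=R.from_rotvec(s["ee_rot"]); pos=np.array(pos)
    w=(R0.inv()*Rt).as_rotvec(); d=np.linalg.norm(pos-p0); a=np.degrees(np.linalg.norm(w))
    k=max(d/.0405,a/7.05); n=n or 5*int(np.ceil(k/5)); print("need rows",round(k,1),"using",n,"dist",d.round(4),"ang",a.round(2))
    st=w/n/np.pi; print("turn/row",st.round(4))
    for i in range(n):
        q=(R0*R.from_rotvec(w*i/n)).inv().apply((pos-p0)/n)
        if i%5==0: print("--")
        print(q.round(4).tolist())
def pose():
    s=r.get_state(); Rm=R.from_rotvec(s["ee_rot"]).as_matrix()
    print("t",round(s["clock"],2),"p",s["position"].round(4),"y-head",np.degrees(np.arctan2(Rm[1,1],Rm[0,1])).round(2),"z",Rm[:,2].round(3),"F",s["wrist_force"].round(1),"op",round(s["opening"],3),"gf",round(s["grip_force"],1)); return s
E
python3 -c "
from h import *
pose(); plan([.4727,.3398,.12],down(1.0),1)"
```

```text
t 0.1 p [0.1386 0.6088 0.2306] y-head 77.18 z [-0.    -0.002 -1.   ] F [ 0.3 -0.2 -0.1] op 0.996 gf 0.0
need rows 10.9 using 15 dist 0.443 ang 76.18
turn/row [-0.      0.      0.0282]
--
[-0.0257, -0.0125, 0.0074]
[-0.0267, -0.0102, 0.0074]
[-0.0275, -0.0078, 0.0074]
[-0.0281, -0.0053, 0.0074]
[-0.0285, -0.0028, 0.0074]
--
[-0.0286, -0.0003, 0.0074]
[-0.0285, 0.0022, 0.0074]
[-0.0282, 0.0047, 0.0074]
[-0.0277, 0.0072, 0.0074]
[-0.0269, 0.0096, 0.0074]
--
[-0.026, 0.012, 0.0074]
[-0.0248, 0.0142, 0.0074]
[-0.0234, 0.0164, 0.0074]
[-0.0219, 0.0184, 0.0074]
[-0.0202, 0.0202, 0.0074]
```

Request:
{"name": "carry_out", "arguments": {
  "moves": [
    {"dx": -0.026,"dy": -0.0125,"dz": 0.0074,"rz": 0.0282,"grip": 1},
    {"dx": -0.027,"dy": -0.01,"dz": 0.0074,"rz": 0.0282,"grip": 1},
    {"dx": -0.0275,"dy": -0.008,"dz": 0.0074,"rz": 0.0282,"grip": 1},
    {"dx": -0.028,"dy": -0.005,"dz": 0.0074,"rz": 0.0282,"grip": 1},
    {"dx": -0.0285,"dy": -0.003,"dz": 0.0074,"rz": 0.0282,"grip": 1}
  ]
}}

```text
validation failed for argument at $.mo...
```

Request:
{"name": "carry_out", "arguments": {
  "moves": [
    {"dx": -0.0285,"dy": 0,"dz": 0.0074,"rz": 0.0282,"grip": 1},
    {"dx": -0.0285,"dy": 0.002,"dz": 0.0074,"rz": 0.0282,"grip": 1},
    {"dx": -0.028,"dy": 0.005,"dz": 0.0074,"rz": 0.0282,"grip": 1},
    {"dx": -0.0275,"dy": 0.007,"dz": 0.0074,"rz": 0.0282,"grip": 1},
    {"dx": -0.027,"dy": 0.0095,"dz": 0.0074,"rz": 0.0282,"grip": 1}
  ]
}}

```text
validation failed for argument at $.mo...
```

Request:
{"name": "carry_out", "arguments": {
  "moves": [
    {"dx": -0.026,"dy": 0.012,"dz": 0.0074,"rz": 0.0282,"grip": 1},
    {"dx": -0.025,"dy": 0.014,"dz": 0.0074,"rz": 0.0282,"grip": 1},
    {"dx": -0.0235,"dy": 0.0165,"dz": 0.0074,"rz": 0.0282,"grip": 1},
    {"dx": -0.022,"dy": 0.0185,"dz": 0.0074,"rz": 0.0282,"grip": 1},
    {"dx": -0.02,"dy": 0.02,"dz": 0.0074,"rz": 0.0282,"grip": 1}
  ]
}}

```text
validation failed for argument at $.mo...
```

Run:
```python
from h import *
pose(); plan([.4727,.3398,.033],down(1.0),1,5)
im=cams.capture("wrist"); cv2.imwrite("pics/w1.png",im[...,::-1])
```

```text
t 0.1 p [0.1386 0.6088 0.2306] y-head 77.18 z [-0.    -0.002 -1.   ] F [ 0.3 -0.2 -0.1] op 0.996 gf 0.0
need rows 11.7 using 5 dist 0.4723 ang 76.18
turn/row [-0.0001  0.0001  0.0846]
--
[-0.0771, -0.0376, 0.0396]
[-0.0843, -0.016, 0.0396]
[-0.0855, 0.0067, 0.0395]
[-0.0808, 0.0289, 0.0395]
[-0.0703, 0.0491, 0.0395]
```

View pics/w1.png

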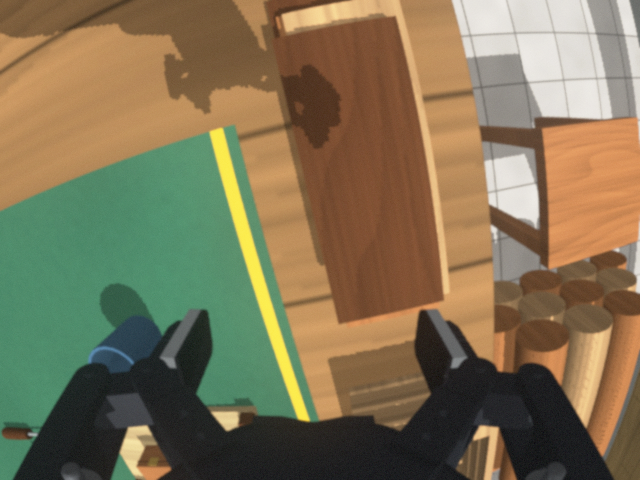

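The wrist picture shows the arm still at its start pose, because the calls were refused. I'll retry with every field given.

Request:
{"name": "carry_out", "arguments": {
  "moves": [
    {"dx": -0.026,"dy": -0.0125,"dz": 0.0075,"rx": 0,"ry": 0,"rz": 0.028,"grip": 1},
    {"dx": -0.027,"dy": -0.01,"dz": 0.0075,"rx": 0,"ry": 0,"rz": 0.028,"grip": 1},
    {"dx": -0.0275,"dy": -0.008,"dz": 0.0075,"rx": 0,"ry": 0,"rz": 0.028,"grip": 1},
    {"dx": -0.028,"dy": -0.005,"dz": 0.0075,"rx": 0,"ry": 0,"rz": 0.028,"grip": 1},
    {"dx": -0.0285,"dy": -0.003,"dz": 0.0075,"rx": 0,"ry": 0,"rz": 0.028,"grip": 1}
  ]
}}

```text
clock: 0.57
position: [0.2516, 0.519, 0.1933]
ee_rot: [1.029, 2.968, -0.0]
wrist_force: [0.8, 1.4, -0.7]
opening: 1.0
grip_force: 0.0
```

Request:
{"name": "carry_out", "arguments": {
  "moves": [
    {"dx": -0.0285,"dy": 0,"dz": 0.0075,"rx": 0,"ry": 0,"rz": 0.028,"grip": 1},
    {"dx": -0.0285,"dy": 0.002,"dz": 0.0075,"rx": 0,"ry": 0,"rz": 0.028,"grip": 1},
    {"dx": -0.028,"dy": 0.005,"dz": 0.0075,"rx": 0,"ry": 0,"rz": 0.028,"grip": 1},
    {"dx": -0.0275,"dy": 0.007,"dz": 0.0075,"rx": 0,"ry": 0,"rz": 0.028,"grip": 1},
    {"dx": -0.027,"dy": 0.0095,"dz": 0.0075,"rx": 0,"ry": 0,"rz": 0.028,"grip": 1}
  ]
}}

```text
clock: 0.98
position: [0.363, 0.4303, 0.1558]
ee_rot: [-1.652, -2.672, 0.0]
wrist_force: [-0.0, 0.2, -0.4]
opening: 1.002
grip_force: 0.0
```

Request:
{"name": "carry_out", "arguments": {
  "moves": [
    {"dx": -0.026,"dy": 0.012,"dz": 0.0075,"rx": 0,"ry": 0,"rz": 0.028,"grip": 1},
    {"dx": -0.025,"dy": 0.014,"dz": 0.0075,"rx": 0,"ry": 0,"rz": 0.028,"grip": 1},
    {"dx": -0.0235,"dy": 0.0165,"dz": 0.0075,"rx": 0,"ry": 0,"rz": 0.028,"grip": 1},
    {"dx": -0.022,"dy": 0.0185,"dz": 0.0075,"rx": 0,"ry": 0,"rz": 0.028,"grip": 1},
    {"dx": -0.02,"dy": 0.02,"dz": 0.0075,"rx": 0,"ry": 0,"rz": 0.028,"grip": 1}
  ]
}}

```text
clock: 1.4
position: [0.4751, 0.3412, 0.1182]
ee_rot: [-2.195, -2.247, 0.0]
wrist_force: [0.3, 0.7, -0.7]
opening: 0.995
grip_force: 0.0
```

Run:
```python
from h import *
pose(); plan([.4727,.3398,.033],down(1.0),1,5)
im=cams.capture("wrist"); cv2.imwrite("pics/w2.png",im[...,::-1])
```

```text
t 1.4 p [0.4751 0.3412 0.1182] y-head 1.33 z [-0. -0. -1.] F [ 0.3  0.7 -0.7] op 0.995 gf 0.0
need rows 2.1 using 5 dist 0.0853 ang 0.33
turn/row [-0.      0.      0.0004]
--
[-0.0003, -0.0005, 0.017]
[-0.0003, -0.0005, 0.017]
[-0.0003, -0.0005, 0.017]
[-0.0003, -0.0005, 0.017]
[-0.0003, -0.0005, 0.017]
```

View pics/w2.png

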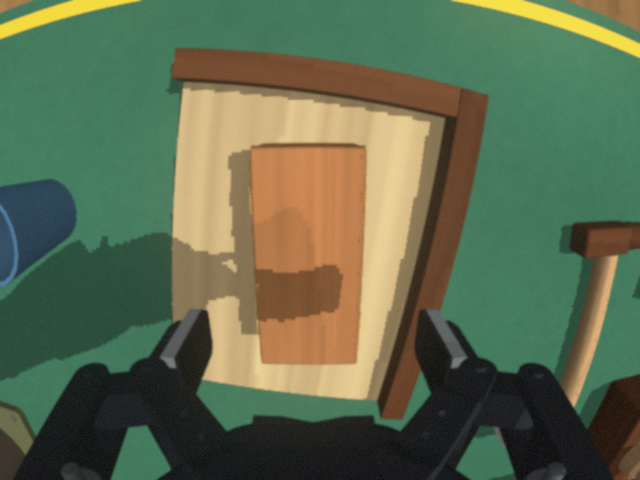

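The wrist view shows the case with corners at about (250,146), (366,146), (357,363) and (262,363), between the fingers. I'll cross-check the pose with the fisheye model.

```bash
cat >> h.py <<'E'
def wcast(uv,z,s=None):
    c=cams.calibration("wrist"); K=c["K"]; M=c["mount"]; s=s or r.get_state(); uv=np.atleast_2d(uv).astype(float)
    q=uv-K[:2,2]; rr=np.linalg.norm(q,axis=1,keepdims=True); th=rr/K[0,0]
    d=np.c_[np.sin(th)*q/np.maximum(rr,1e-9),np.cos(th)]@M[:3,:3].T; Rt=R.from_rotvec(s["ee_rot"])
    d=Rt.apply(d); o=s["position"]+Rt.apply(M[:3,3]); return o+d*((z-o[2])/d[:,2])[:,None]
E
python3 - <<'E'
from h import *
p=wcast([(250,146),(366,146),(357,363),(262,363)],.06)*1000; print(p.round(1),p.mean(0))
e=(p[0]+p[1]-p[2]-p[3]); print("long",np.degrees(np.arctan2(e[1],e[0])))
print(wcast([(447,117),(428,230),(378,400),(183,82)],.012)*1000)
E
```

```text
[[445.8 402.8  60. ]
 [507.7 403.4  60. ]
 [510.2 265.3  60. ]
 [447.4 264.6  60. ]] [477.76479616 334.04129518  60.        ]
long 90.8336953720552
[[570.48766735 423.8823494   12.        ]
 [562.58643261 343.28916963  12.        ]
 [539.91863868 186.27299388  12.        ]
 [391.69770856 445.76507508  12.        ]]
```

Request:
{"name": "carry_out", "arguments": {
  "moves": [
    {"dx": 0,"dy": 0,"dz": 0.01,"rx": 0,"ry": 0,"rz": 0,"grip": 1},
    {"dx": 0,"dy": 0,"dz": 0.01,"rx": 0,"ry": 0,"rz": 0.002,"grip": 1},
    {"dx": 0,"dy": 0,"dz": 0,"rx": 0,"ry": 0,"rz": 0,"grip": 1},
    {"dx": 0,"dy": 0,"dz": 0,"rx": 0,"ry": 0,"rz": 0,"grip": 1},
    {"dx": 0,"dy": 0,"dz": 0,"rx": 0,"ry": 0,"rz": 0,"grip": 1}
  ]
}}

```text
clock: 1.87
position: [0.4732, 0.3435, 0.0987]
ee_rot: [-2.194, -2.247, 0.0]
wrist_force: [0.1, 0.3, 0.3]
opening: 0.999
grip_force: 0.0
```

Request:
{"name": "carry_out", "arguments": {
  "moves": [
    {"dx": -0.002,"dy": 0,"dz": 0.022,"rx": 0,"ry": 0,"rz": 0,"grip": 1},
    {"dx": 0,"dy": 0,"dz": 0.022,"rx": 0,"ry": 0,"rz": 0,"grip": 1},
    {"dx": 0,"dy": 0,"dz": 0.021,"rx": 0,"ry": 0,"rz": 0,"grip": 1},
    {"dx": 0,"dy": 0,"dz": 0,"rx": 0,"ry": 0,"rz": 0,"grip": 1},
    {"dx": 0,"dy": 0,"dz": 0,"rx": 0,"ry": 0,"rz": 0,"grip": 0.2}
  ]
}}

```text
clock: 2.28
position: [0.4734, 0.3405, 0.0336]
ee_rot: [-2.196, -2.246, 0.002]
wrist_force: [0.2, 0.4, -0.1]
opening: 0.879
grip_force: 0.0
```

Request:
{"name": "carry_out", "arguments": {
  "moves": [
    {"dx": 0,"dy": 0,"dz": 0,"rx": 0,"ry": 0,"rz": 0,"grip": 0.2},
    {"dx": 0,"dy": 0,"dz": 0,"rx": 0,"ry": 0,"rz": 0,"grip": 0.2},
    {"dx": 0,"dy": 0,"dz": 0,"rx": 0,"ry": 0,"rz": 0,"grip": 0.2},
    {"dx": 0,"dy": 0,"dz": 0,"rx": 0,"ry": 0,"rz": 0,"grip": 0.2},
    {"dx": 0,"dy": 0,"dz": 0,"rx": 0,"ry": 0,"rz": 0,"grip": 0.2}
  ]
}}

```text
clock: 2.7
position: [0.4748, 0.3411, 0.0354]
ee_rot: [-2.197, -2.245, -0.004]
wrist_force: [-1.3, -0.5, 6.6]
opening: 0.736
grip_force: 69.3
```

Run:
```python
from h import *
s=pose(); plan([.518,.355,s["position"][2]],down(-6.5),1)
```

```text
t 2.7 p [0.4748 0.3411 0.0354] y-head 1.23 z [ 0.001  0.002 -1.   ] F [-1.3 -0.5  6.6] op 0.736 gf 69.3
need rows 1.1 using 5 dist 0.0454 ang 7.74
turn/row [ 0.0001 -0.0001  0.0086]
--
[0.0026, 0.0087, 0.0]
[0.0028, 0.0086, 0.0]
[0.0031, 0.0085, 0.0]
[0.0033, 0.0085, 0.0]
[0.0035, 0.0084, 0.0]
```

Request:
{"name": "carry_out", "arguments": {
  "moves": [
    {"dx": 0.0025,"dy": 0.0085,"dz": 0,"rx": 0,"ry": 0,"rz": 0.0085,"grip": 0.2},
    {"dx": 0.003,"dy": 0.0085,"dz": 0,"rx": 0,"ry": 0,"rz": 0.0085,"grip": 0.2},
    {"dx": 0.003,"dy": 0.0085,"dz": 0,"rx": 0,"ry": 0,"rz": 0.0085,"grip": 0.2},
    {"dx": 0.0035,"dy": 0.0085,"dz": 0,"rx": 0,"ry": 0,"rz": 0.0085,"grip": 0.2},
    {"dx": 0.0035,"dy": 0.0085,"dz": 0,"rx": 0,"ry": 0,"rz": 0.0085,"grip": 0.2}
  ]
}}

```text
clock: 3.12
position: [0.5116, 0.3534, 0.0356]
ee_rot: [-2.339, -2.09, 0.016]
wrist_force: [-13.2, -3.2, 18.3]
opening: 0.735
grip_force: 70.6
```

Request:
{"name": "carry_out", "arguments": {
  "moves": [
    {"dx": 0.003,"dy": 0,"dz": 0,"rx": 0,"ry": 0,"rz": 0,"grip": 0.2},
    {"dx": 0.003,"dy": 0,"dz": 0,"rx": 0,"ry": 0,"rz": 0,"grip": 0.2},
    {"dx": 0.002,"dy": 0,"dz": 0,"rx": 0,"ry": 0,"rz": 0,"grip": 0.2},
    {"dx": 0,"dy": 0,"dz": 0,"rx": 0,"ry": 0,"rz": 0,"grip": 0.2},
    {"dx": 0,"dy": 0,"dz": 0,"rx": 0,"ry": 0,"rz": 0,"grip": 0.2}
  ]
}}

```text
clock: 3.53
position: [0.5185, 0.3589, 0.0354]
ee_rot: [2.342, 2.089, -0.005]
wrist_force: [-3.1, -7.2, 10.7]
opening: 0.739
grip_force: 69.6
```

Run:
```python
from h import *
s=pose(); plan([.522,.367,s["position"][2]],down(-6.5),1)
im=cams.capture("top"); cv2.imwrite("pics/t2.png",cv2.resize(im[235:380,70:250,::-1],None,fx=4,fy=4,interpolation=cv2.INTER_CUBIC))
```

```text
t 3.53 p [0.5185 0.3589 0.0354] y-head -6.54 z [-0.    -0.004 -1.   ] F [-3.1 -7.2 10.7] op 0.739 gf 69.6
need rows 0.2 using 5 dist 0.0088 ang 0.24
turn/row [ 0.      0.0003 -0.    ]
--
[0.0017, 0.0005, -0.0]
[0.0017, 0.0005, -0.0]
[0.0017, 0.0005, -0.0]
[0.0017, 0.0005, -0.0]
[0.0017, 0.0005, -0.0]
```

View pics/t2.png

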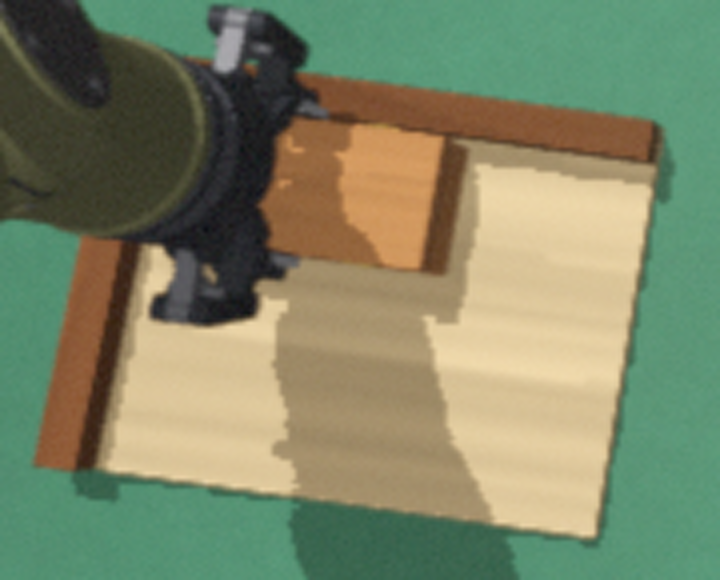

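The crop shows the case squared up and close to the +x batten, with the +y end still hidden by the arm. I'll push on gently and watch the force.

Request:
{"name": "carry_out", "arguments": {
  "moves": [
    {"dx": 0.002,"dy": 0.001,"dz": 0,"rx": 0,"ry": 0,"rz": 0,"grip": 0.2},
    {"dx": 0.002,"dy": 0.001,"dz": 0,"rx": 0,"ry": 0,"rz": 0,"grip": 0.2},
    {"dx": 0.002,"dy": 0.001,"dz": 0,"rx": 0,"ry": 0,"rz": 0,"grip": 0.2},
    {"dx": 0.002,"dy": 0.001,"dz": 0,"rx": 0,"ry": 0,"rz": 0,"grip": 0.2},
    {"dx": 0,"dy": 0,"dz": 0,"rx": 0,"ry": 0,"rz": 0,"grip": 0.2}
  ]
}}

```text
clock: 4.0
position: [0.5227, 0.3657, 0.0354]
ee_rot: [2.344, 2.088, -0.008]
wrist_force: [-5.9, -8.1, 11.3]
opening: 0.737
grip_force: 69.9
```

Request:
{"name": "carry_out", "arguments": {
  "moves": [
    {"dx": 0.001,"dy": 0.001,"dz": 0,"rx": 0,"ry": 0,"rz": 0,"grip": 0.2},
    {"dx": 0.001,"dy": 0,"dz": 0,"rx": 0,"ry": 0,"rz": 0,"grip": 0.2},
    {"dx": 0,"dy": 0,"dz": 0,"rx": 0,"ry": 0,"rz": 0,"grip": 0.2},
    {"dx": 0,"dy": 0,"dz": 0,"rx": 0,"ry": 0,"rz": 0,"grip": 0.2},
    {"dx": 0,"dy": 0,"dz": 0,"rx": 0,"ry": 0,"rz": 0,"grip": 0.2}
  ]
}}

```text
clock: 4.42
position: [0.5228, 0.3658, 0.0354]
ee_rot: [2.344, 2.087, -0.014]
wrist_force: [-7.6, -11.5, 14.7]
opening: 0.737
grip_force: 70.3
```

```bash
python3 -c "
from h import *
pose()"
```

```text
t 4.42 p [0.5228 0.3658 0.0354] y-head -6.65 z [-0.005 -0.008 -1.   ] F [ -7.6 -11.5  14.7] op 0.737 gf 70.3
```

Request:
{"name": "carry_out", "arguments": {
  "moves": [
    {"dx": 0.001,"dy": 0.001,"dz": 0,"rx": 0,"ry": 0,"rz": 0,"grip": 0.2},
    {"dx": 0.001,"dy": 0.001,"dz": 0,"rx": 0,"ry": 0,"rz": 0,"grip": 0.2},
    {"dx": 0.001,"dy": 0.001,"dz": 0,"rx": 0,"ry": 0,"rz": 0,"grip": 0.2},
    {"dx": 0,"dy": 0,"dz": 0,"rx": 0,"ry": 0,"rz": 0,"grip": 0.2},
    {"dx": 0,"dy": 0,"dz": 0,"rx": 0,"ry": 0,"rz": 0,"grip": 0.2}
  ]
}}

```text
clock: 4.83
position: [0.5229, 0.3658, 0.0355]
ee_rot: [2.346, 2.087, -0.027]
wrist_force: [-14.1, -16.8, 24.3]
opening: 0.733
grip_force: 71.3
```

```bash
python3 -c "
from h import *
pose()"
```

```text
t 4.83 p [0.5229 0.3658 0.0355] y-head -6.69 z [-0.012 -0.013 -1.   ] F [-14.1 -16.8  24.3] op 0.733 gf 71.3
```

Request:
{"name": "carry_out", "arguments": {
  "moves": [
    {"dx": -0.0015,"dy": -0.0015,"dz": -0.001,"rx": 0,"ry": 0,"rz": 0,"grip": 0.2},
    {"dx": -0.0015,"dy": -0.0015,"dz": -0.001,"rx": 0,"ry": 0,"rz": 0,"grip": 0.2},
    {"dx": 0,"dy": 0,"dz": 0,"rx": 0,"ry": 0,"rz": 0,"grip": 0.2},
    {"dx": 0,"dy": 0,"dz": 0,"rx": 0,"ry": 0,"rz": 0,"grip": 1},
    {"dx": 0,"dy": 0,"dz": 0,"rx": 0,"ry": 0,"rz": 0,"grip": 1}
  ]
}}

```text
clock: 5.25
position: [0.5249, 0.3721, 0.0364]
ee_rot: [2.343, 2.093, 0.003]
wrist_force: [-0.4, 0.6, 0.8]
opening: 0.983
grip_force: 0.0
```

Request:
{"name": "carry_out", "arguments": {
  "moves": [
    {"dx": 0,"dy": 0,"dz": 0,"rx": 0,"ry": 0,"rz": 0,"grip": 1},
    {"dx": 0,"dy": 0,"dz": -0.02,"rx": 0,"ry": 0,"rz": 0,"grip": 1},
    {"dx": 0,"dy": 0,"dz": -0.03,"rx": 0,"ry": 0,"rz": 0,"grip": 1},
    {"dx": 0,"dy": 0,"dz": -0.04,"rx": 0,"ry": 0,"rz": 0,"grip": 1},
    {"dx": 0,"dy": 0,"dz": -0.04,"rx": 0,"ry": 0,"rz": 0,"grip": 1}
  ]
}}

```text
clock: 5.67
position: [0.5239, 0.3721, 0.1669]
ee_rot: [-2.342, -2.094, 0.001]
wrist_force: [0.5, 0.9, 0.3]
opening: 0.998
grip_force: 0.0
```

Run:
```python
from h import *
# middle case: long axis 11.06deg, so its x (short) at 101.06 or -78.94
pose(); plan([.549,-.004,.13],down(-78.9),1)
```

```text
t 5.67 p [0.5239 0.3721 0.1669] y-head -6.39 z [-0.001 -0.    -1.   ] F [0.5 0.9 0.3] op 0.998 gf 0.0
need rows 10.3 using 15 dist 0.3787 ang 72.51
turn/row [-0.      0.      0.0269]
--
[-0.0247, 0.0045, 0.0025]
[-0.0243, 0.0065, 0.0025]
[-0.0236, 0.0085, 0.0025]
[-0.0228, 0.0105, 0.0025]
[-0.0219, 0.0124, 0.0025]
--
[-0.0207, 0.0142, 0.0025]
[-0.0195, 0.0159, 0.0025]
[-0.0181, 0.0175, 0.0025]
[-0.0165, 0.0189, 0.0025]
[-0.0149, 0.0203, 0.0025]
--
[-0.0131, 0.0214, 0.0025]
[-0.0113, 0.0225, 0.0025]
[-0.0093, 0.0233, 0.0025]
[-0.0073, 0.024, 0.0025]
[-0.0053, 0.0246, 0.0025]
```

Request:
{"name": "carry_out", "arguments": {
  "moves": [
    {"dx": -0.0245,"dy": 0.0045,"dz": 0.0025,"rx": 0,"ry": 0,"rz": 0.027,"grip": 1},
    {"dx": -0.0245,"dy": 0.0065,"dz": 0.0025,"rx": 0,"ry": 0,"rz": 0.027,"grip": 1},
    {"dx": -0.0235,"dy": 0.0085,"dz": 0.0025,"rx": 0,"ry": 0,"rz": 0.027,"grip": 1},
    {"dx": -0.023,"dy": 0.0105,"dz": 0.0025,"rx": 0,"ry": 0,"rz": 0.027,"grip": 1},
    {"dx": -0.022,"dy": 0.0125,"dz": 0.0025,"rx": 0,"ry": 0,"rz": 0.027,"grip": 1}
  ]
}}

```text
clock: 6.08
position: [0.5329, 0.2459, 0.1538]
ee_rot: [-2.733, -1.549, -0.003]
wrist_force: [1.2, -0.4, 0.2]
opening: 1.002
grip_force: 0.0
```

Request:
{"name": "carry_out", "arguments": {
  "moves": [
    {"dx": -0.0205,"dy": 0.014,"dz": 0.0025,"rx": 0,"ry": 0,"rz": 0.027,"grip": 1},
    {"dx": -0.0195,"dy": 0.016,"dz": 0.0025,"rx": 0,"ry": 0,"rz": 0.027,"grip": 1},
    {"dx": -0.018,"dy": 0.0175,"dz": 0.0025,"rx": 0,"ry": 0,"rz": 0.027,"grip": 1},
    {"dx": -0.0165,"dy": 0.019,"dz": 0.0025,"rx": 0,"ry": 0,"rz": 0.027,"grip": 1},
    {"dx": -0.015,"dy": 0.0205,"dz": 0.0025,"rx": 0,"ry": 0,"rz": 0.027,"grip": 1}
  ]
}}

```text
clock: 6.5
position: [0.5413, 0.1203, 0.1411]
ee_rot: [-2.998, -0.939, -0.003]
wrist_force: [0.2, -0.1, -0.6]
opening: 1.004
grip_force: 0.0
```

Request:
{"name": "carry_out", "arguments": {
  "moves": [
    {"dx": -0.013,"dy": 0.0215,"dz": 0.0025,"rx": 0,"ry": 0,"rz": 0.027,"grip": 1},
    {"dx": -0.0115,"dy": 0.0225,"dz": 0.0025,"rx": 0,"ry": 0,"rz": 0.027,"grip": 1},
    {"dx": -0.0095,"dy": 0.0235,"dz": 0.0025,"rx": 0,"ry": 0,"rz": 0.027,"grip": 1},
    {"dx": -0.0075,"dy": 0.024,"dz": 0.0025,"rx": 0,"ry": 0,"rz": 0.027,"grip": 1},
    {"dx": -0.0055,"dy": 0.0245,"dz": 0.0025,"rx": 0,"ry": 0,"rz": 0.027,"grip": 1}
  ]
}}

```text
clock: 6.92
position: [0.5485, -0.0058, 0.1286]
ee_rot: [-3.128, -0.287, -0.003]
wrist_force: [1.3, -0.8, -0.1]
opening: 1.001
grip_force: 0.0
```

Run:
```python
from h import *
# top view now free of the arm over the board: check base
im=cams.capture("top")[...,::-1].copy(); hsv=cv2.cvtColor(im,cv2.COLOR_BGR2HSV)
m=((hsv[...,0]>7)&(hsv[...,0]<17)&(hsv[...,1]>125)&(hsv[...,2]>165)).astype(np.uint8)*255
mm=np.zeros_like(m); mm[250:350,95:215]=m[250:350,95:215]; mm=cv2.morphologyEx(mm,cv2.MORPH_OPEN,np.ones((5,5)))
c=max(cv2.findContours(mm,0,1)[0],key=cv2.contourArea).reshape(-1,2)
P=(cast("top",c,.06)[:,:2]*1000).astype(np.float32); b=cv2.minAreaRect(P); q=cv2.boxPoints(b);e=max(q[1]-q[0],q[2]-q[1],key=np.linalg.norm)
print(b,np.degrees(np.arctan2(e[1],e[0]))%180)
cv2.imwrite("pics/t3.png",im)
s=pose(); print(s["joint_positions"]); plan([.549,-.004,.02],down(-78.9),1,5)
```

```text
((523.1517944335938, 367.1146240234375), (139.72764587402344, 62.996517181396484), 83.38066864013672) 83.38065
t 6.97 p [ 0.5486 -0.0132  0.1287] y-head -80.17 z [ 0.003 -0.006 -1.   ] F [ 0.2 -5.4  0.3] op 0.997 gf 0.0
[-0.28593569  0.77705738  0.38232444  1.91057077 -0.514068    0.5478026
 -0.95752203]
need rows 2.7 using 5 dist 0.1091 ang 1.32
turn/row [ 0.0004 -0.0001 -0.0014]
--
[0.0004, -0.0019, 0.0217]
[0.0004, -0.0019, 0.0217]
[0.0004, -0.0019, 0.0217]
[0.0004, -0.0018, 0.0217]
[0.0004, -0.0018, 0.0217]
```

The base is confirmed at (523.2,367.1), yaw −6.6°, which is flush. I'll let the arm settle before descending.

Request:
{"name": "carry_out", "arguments": {
  "moves": [
    {"dx": 0,"dy": 0,"dz": 0.02,"rx": 0,"ry": 0,"rz": 0,"grip": 1},
    {"dx": 0,"dy": 0,"dz": 0,"rx": 0,"ry": 0,"rz": 0,"grip": 1},
    {"dx": 0,"dy": 0,"dz": 0,"rx": 0,"ry": 0,"rz": 0,"grip": 1},
    {"dx": 0,"dy": 0,"dz": 0,"rx": 0,"ry": 0,"rz": 0,"grip": 1},
    {"dx": 0,"dy": 0,"dz": 0,"rx": 0,"ry": 0,"rz": 0,"grip": 1}
  ]
}}

```text
clock: 7.38
position: [0.5481, -0.0043, 0.109]
ee_rot: [-3.127, -0.294, -0.002]
wrist_force: [0.7, 0.9, -1.0]
opening: 0.999
grip_force: 0.0
```

Run:
```python
from h import *
s=pose(); plan([.549,-.004,.02],down(-78.9),1,5)
im=cams.capture("wrist")[...,::-1].copy(); hsv=cv2.cvtColor(im,cv2.COLOR_BGR2HSV); cv2.imwrite("pics/w3.png",im)
m=((hsv[...,0]>7)&(hsv[...,0]<17)&(hsv[...,1]>125)&(hsv[...,2]>120)).astype(np.uint8)*255
m=cv2.morphologyEx(m,cv2.MORPH_OPEN,np.ones((5,5)))
for c in sorted(cv2.findContours(m,0,1)[0],key=cv2.contourArea)[-3:]:
    P=(wcast(c.reshape(-1,2),.048,s)[:,:2]*1000).astype(np.float32); print(cv2.boundingRect(c),cv2.contourArea(c),cv2.minAreaRect(P))
```

```text
t 7.38 p [ 0.5481 -0.0043  0.109 ] y-head -79.25 z [ 0.001  0.    -1.   ] F [ 0.7  0.9 -1. ] op 0.999 gf 0.0
need rows 2.2 using 5 dist 0.089 ang 0.36
turn/row [-0.     -0.0001 -0.0004]
--
[0.0002, -0.0, 0.0178]
[0.0002, -0.0, 0.0178]
[0.0002, -0.0, 0.0178]
[0.0002, -0.0, 0.0178]
[0.0002, -0.0, 0.0178]
(614, 460, 26, 20) 308.0 ((308.10992431640625, -522.5448608398438), (119.27777862548828, 39.13288116455078), 75.7278060913086)
(572, 362, 68, 83) 3958.5 ((437.9270324707031, -340.1027526855469), (180.32215881347656, 85.13337707519531), 44.69948196411133)
(259, 140, 114, 219) 22617.5 ((550.097900390625, -5.840221405029297), (138.4265594482422, 62.612464904785156), 11.279879570007324)
```

View pics/w3.png

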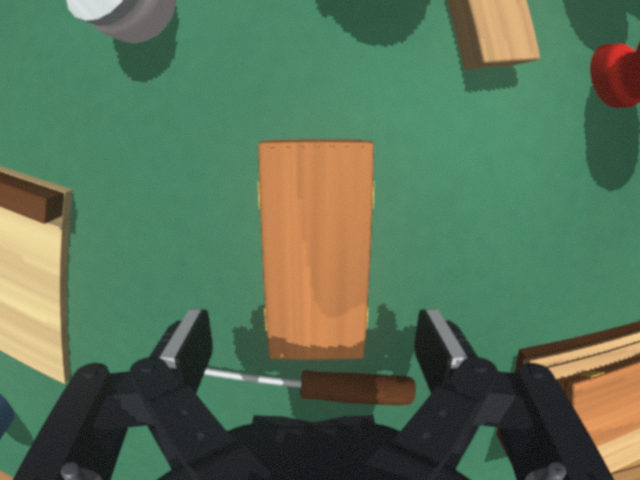

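The wrist view shows the middle case centred between the fingers at (550,−6), which agrees with the top camera. Descending to grasp it.

Request:
{"name": "carry_out", "arguments": {
  "moves": [
    {"dx": 0.0015,"dy": 0.001,"dz": 0.03,"rx": 0,"ry": 0,"rz": 0,"grip": 1},
    {"dx": 0,"dy": 0,"dz": 0.03,"rx": 0,"ry": 0,"rz": 0,"grip": 1},
    {"dx": 0,"dy": 0,"dz": 0.03,"rx": 0,"ry": 0,"rz": 0,"grip": 1},
    {"dx": 0,"dy": 0,"dz": 0,"rx": 0,"ry": 0,"rz": 0,"grip": 1},
    {"dx": 0,"dy": 0,"dz": 0,"rx": 0,"ry": 0,"rz": 0,"grip": 0.2}
  ]
}}

```text
clock: 7.85
position: [0.5485, -0.0056, 0.0179]
ee_rot: [-3.127, -0.292, 0.003]
wrist_force: [0.0, -0.3, 0.2]
opening: 0.885
grip_force: 0.0
```

Request:
{"name": "carry_out", "arguments": {
  "moves": [
    {"dx": 0,"dy": 0,"dz": 0,"rx": 0,"ry": 0,"rz": 0,"grip": 0.2},
    {"dx": 0,"dy": 0,"dz": 0,"rx": 0,"ry": 0,"rz": 0,"grip": 0.2},
    {"dx": 0,"dy": 0,"dz": 0,"rx": 0,"ry": 0,"rz": 0,"grip": 0.2},
    {"dx": 0,"dy": 0,"dz": 0,"rx": 0,"ry": 0,"rz": 0,"grip": 0.2},
    {"dx": 0,"dy": 0,"dz": 0,"rx": 0,"ry": 0,"rz": 0,"grip": 0.2}
  ]
}}

```text
clock: 8.27
position: [0.5503, -0.0058, 0.0201]
ee_rot: [3.128, 0.292, 0.004]
wrist_force: [-1.7, 0.2, 7.9]
opening: 0.737
grip_force: 69.6
```

```bash
python3 -c "
from h import *
pose()"
```

```text
t 8.27 p [ 0.5503 -0.0058  0.0201] y-head -79.32 z [ 0.003  0.    -1.   ] F [-1.7  0.2  7.9] op 0.737 gf 69.6
```

Request:
{"name": "carry_out", "arguments": {
  "moves": [
    {"dx": 0,"dy": 0,"dz": -0.01,"rx": 0,"ry": 0,"rz": 0,"grip": 0.2},
    {"dx": 0,"dy": 0,"dz": -0.03,"rx": 0,"ry": 0,"rz": 0,"grip": 0.2},
    {"dx": 0,"dy": 0,"dz": -0.04,"rx": 0,"ry": 0,"rz": 0,"grip": 0.2},
    {"dx": 0,"dy": 0,"dz": -0.03,"rx": 0,"ry": 0,"rz": 0,"grip": 0.2},
    {"dx": 0,"dy": 0,"dz": 0,"rx": 0,"ry": 0,"rz": 0,"grip": 0.2}
  ]
}}

```text
clock: 8.68
position: [0.5527, -0.0065, 0.1343]
ee_rot: [3.126, 0.291, 0.016]
wrist_force: [0.3, -0.6, -3.9]
opening: 0.733
grip_force: 68.9
```

```bash
python3 -c "
from h import *
pose(); plan([.523,.3665,.13],down(-6.6),1)"
```

```text
t 8.68 p [ 0.5527 -0.0065  0.1343] y-head -79.37 z [ 0.01  -0.001 -1.   ] F [ 0.3 -0.6 -3.9] op 0.733 gf 68.9
need rows 10.3 using 15 dist 0.3743 ang 72.77
turn/row [ 0.0002 -0.0002 -0.0269]
--
[0.0026, -0.0248, 0.0002]
[0.0047, -0.0245, 0.0003]
[0.0068, -0.024, 0.0003]
[0.0088, -0.0233, 0.0003]
[0.0107, -0.0225, 0.0003]
--
[0.0126, -0.0215, 0.0003]
[0.0144, -0.0204, 0.0003]
[0.016, -0.0191, 0.0003]
[0.0176, -0.0177, 0.0003]
[0.019, -0.0161, 0.0003]
--
[0.0203, -0.0145, 0.0003]
[0.0215, -0.0127, 0.0003]
[0.0225, -0.0108, 0.0003]
[0.0233, -0.0089, 0.0003]
[0.024, -0.0069, 0.0003]
```

Request:
{"name": "carry_out", "arguments": {
  "moves": [
    {"dx": 0.0025,"dy": -0.025,"dz": 0,"rx": 0,"ry": 0,"rz": -0.027,"grip": 0.2},
    {"dx": 0.0045,"dy": -0.0245,"dz": 0,"rx": 0,"ry": 0,"rz": -0.027,"grip": 0.2},
    {"dx": 0.007,"dy": -0.024,"dz": 0,"rx": 0,"ry": 0,"rz": -0.027,"grip": 0.2},
    {"dx": 0.009,"dy": -0.0235,"dz": 0,"rx": 0,"ry": 0,"rz": -0.027,"grip": 0.2},
    {"dx": 0.0105,"dy": -0.0225,"dz": 0,"rx": 0,"ry": 0,"rz": -0.027,"grip": 0.2}
  ]
}}

```text
clock: 9.1
position: [0.5379, 0.1201, 0.128]
ee_rot: [-2.994, -0.95, 0.002]
wrist_force: [-0.2, 0.1, -4.9]
opening: 0.739
grip_force: 68.7
```

Request:
{"name": "carry_out", "arguments": {
  "moves": [
    {"dx": 0.0125,"dy": -0.0215,"dz": 0,"rx": 0,"ry": 0,"rz": -0.027,"grip": 0.2},
    {"dx": 0.0145,"dy": -0.0205,"dz": 0,"rx": 0,"ry": 0,"rz": -0.027,"grip": 0.2},
    {"dx": 0.016,"dy": -0.019,"dz": 0,"rx": 0,"ry": 0,"rz": -0.027,"grip": 0.2},
    {"dx": 0.0175,"dy": -0.0175,"dz": 0,"rx": 0,"ry": 0,"rz": -0.027,"grip": 0.2},
    {"dx": 0.019,"dy": -0.016,"dz": 0,"rx": 0,"ry": 0,"rz": -0.027,"grip": 0.2}
  ]
}}

```text
clock: 9.52
position: [0.5277, 0.2438, 0.1278]
ee_rot: [-2.727, -1.559, 0.003]
wrist_force: [0.1, -0.6, -4.7]
opening: 0.734
grip_force: 68.7
```

Request:
{"name": "carry_out", "arguments": {
  "moves": [
    {"dx": 0.0205,"dy": -0.0145,"dz": 0,"rx": 0,"ry": 0,"rz": -0.027,"grip": 0.2},
    {"dx": 0.0215,"dy": -0.0125,"dz": 0,"rx": 0,"ry": 0,"rz": -0.027,"grip": 0.2},
    {"dx": 0.0225,"dy": -0.011,"dz": 0,"rx": 0,"ry": 0,"rz": -0.027,"grip": 0.2},
    {"dx": 0.0235,"dy": -0.009,"dz": 0,"rx": 0,"ry": 0,"rz": -0.027,"grip": 0.2},
    {"dx": 0.024,"dy": -0.007,"dz": 0,"rx": 0,"ry": 0,"rz": -0.027,"grip": 0.2}
  ]
}}

```text
clock: 9.93
position: [0.5174, 0.3683, 0.1277]
ee_rot: [-2.338, -2.098, 0.003]
wrist_force: [0.3, -0.4, -4.1]
opening: 0.735
grip_force: 68.7
```

Request:
{"name": "carry_out", "arguments": {
  "moves": [
    {"dx": 0,"dy": 0,"dz": 0.01,"rx": 0,"ry": 0,"rz": 0,"grip": 0.2},
    {"dx": 0,"dy": 0,"dz": 0.01,"rx": 0,"ry": 0,"rz": 0,"grip": 0.2},
    {"dx": 0,"dy": 0,"dz": 0,"rx": 0,"ry": 0,"rz": 0,"grip": 0.2},
    {"dx": 0,"dy": 0,"dz": 0,"rx": 0,"ry": 0,"rz": 0,"grip": 0.2},
    {"dx": 0,"dy": 0,"dz": 0,"rx": 0,"ry": 0,"rz": 0,"grip": 0.2}
  ]
}}

```text
clock: 10.35
position: [0.519, 0.3659, 0.1082]
ee_rot: [2.344, 2.09, -0.002]
wrist_force: [-0.5, -0.6, -4.9]
opening: 0.744
grip_force: 68.6
```

```bash
python3 -c "
from h import *
pose(); plan([.523,.3665,.085],down(-6.6),1,5)"
```

```text
t 10.35 p [0.519  0.3659 0.1082] y-head -6.56 z [-0.    -0.001 -1.   ] F [-0.5 -0.6 -4.9] op 0.744 gf 68.6
need rows 0.6 using 5 dist 0.0236 ang 0.09
turn/row [0.     0.0001 0.    ]
--
[0.0002, 0.0008, 0.0046]
[0.0002, 0.0008, 0.0046]
[0.0002, 0.0008, 0.0046]
[0.0002, 0.0008, 0.0046]
[0.0002, 0.0008, 0.0046]
```

Request:
{"name": "carry_out", "arguments": {
  "moves": [
    {"dx": 0.001,"dy": 0.002,"dz": 0.008,"rx": 0,"ry": 0,"rz": 0,"grip": 0.2},
    {"dx": 0,"dy": 0.002,"dz": 0.008,"rx": 0,"ry": 0,"rz": 0,"grip": 0.2},
    {"dx": 0,"dy": 0,"dz": 0.006,"rx": 0,"ry": 0,"rz": 0,"grip": 0.2},
    {"dx": 0,"dy": 0,"dz": 0,"rx": 0,"ry": 0,"rz": 0,"grip": 0.2},
    {"dx": 0,"dy": 0,"dz": 0,"rx": 0,"ry": 0,"rz": 0,"grip": 0.2}
  ]
}}

```text
clock: 10.77
position: [0.5222, 0.3677, 0.0855]
ee_rot: [-2.343, -2.093, 0.003]
wrist_force: [0.3, 0.5, -4.8]
opening: 0.736
grip_force: 68.7
```

```bash
python3 -c "
from h import *
pose(); plan([.523,.3665,.081],down(-6.6),1,5)"
```

```text
t 10.77 p [0.5222 0.3677 0.0855] y-head -6.45 z [-0.001 -0.001 -1.   ] F [ 0.3  0.5 -4.8] op 0.736 gf 68.7
need rows 0.1 using 5 dist 0.0047 ang 0.18
turn/row [-0.0001  0.0001  0.0002]
--
[-0.0002, 0.0002, 0.0009]
[-0.0002, 0.0002, 0.0009]
[-0.0002, 0.0002, 0.0009]
[-0.0002, 0.0002, 0.0009]
[-0.0002, 0.0002, 0.0009]
```

Request:
{"name": "carry_out", "arguments": {
  "moves": [
    {"dx": -0.001,"dy": 0.001,"dz": 0.002,"rx": 0,"ry": 0,"rz": 0,"grip": 0.2},
    {"dx": 0,"dy": 0,"dz": 0.002,"rx": 0,"ry": 0,"rz": 0,"grip": 0.2},
    {"dx": 0,"dy": 0,"dz": 0.0015,"rx": 0,"ry": 0,"rz": 0,"grip": 0.2},
    {"dx": 0,"dy": 0,"dz": 0,"rx": 0,"ry": 0,"rz": 0,"grip": 0.2},
    {"dx": 0,"dy": 0,"dz": 0,"rx": 0,"ry": 0,"rz": 0,"grip": 0.2}
  ]
}}

```text
clock: 11.18
position: [0.5235, 0.3671, 0.0808]
ee_rot: [-2.342, -2.093, 0.0]
wrist_force: [-1.0, 0.1, -3.6]
opening: 0.737
grip_force: 68.7
```

```bash
python3 -c "
from h import *
pose()"
```

```text
t 11.18 p [0.5235 0.3671 0.0808] y-head -6.42 z [-0.  0. -1.] F [-1.   0.1 -3.6] op 0.737 gf 68.7
```

Nearly in contact. I'll go down another 1.5 mm, release, and raise straight up.

Request:
{"name": "carry_out", "arguments": {
  "moves": [
    {"dx": 0,"dy": 0,"dz": 0.0015,"rx": 0,"ry": 0,"rz": 0,"grip": 0.2},
    {"dx": 0,"dy": 0,"dz": 0,"rx": 0,"ry": 0,"rz": 0,"grip": 0.2},
    {"dx": 0,"dy": 0,"dz": 0,"rx": 0,"ry": 0,"rz": 0,"grip": 0.2},
    {"dx": 0,"dy": 0,"dz": 0,"rx": 0,"ry": 0,"rz": 0,"grip": 1},
    {"dx": 0,"dy": 0,"dz": 0,"rx": 0,"ry": 0,"rz": 0,"grip": 1}
  ]
}}

```text
clock: 11.6
position: [0.5242, 0.3674, 0.0797]
ee_rot: [2.342, 2.093, 0.003]
wrist_force: [-0.4, 0.7, -0.6]
opening: 0.984
grip_force: 0.0
```

Request:
{"name": "carry_out", "arguments": {
  "moves": [
    {"dx": 0,"dy": 0,"dz": 0,"rx": 0,"ry": 0,"rz": 0,"grip": 1},
    {"dx": 0,"dy": 0,"dz": -0.01,"rx": 0,"ry": 0,"rz": 0,"grip": 1},
    {"dx": 0,"dy": 0,"dz": -0.03,"rx": 0,"ry": 0,"rz": 0,"grip": 1},
    {"dx": 0,"dy": 0,"dz": -0.04,"rx": 0,"ry": 0,"rz": 0,"grip": 1},
    {"dx": 0,"dy": 0,"dz": -0.04,"rx": 0,"ry": 0,"rz": 0,"grip": 1}
  ]
}}

```text
clock: 12.02
position: [0.5231, 0.3666, 0.2006]
ee_rot: [-2.343, -2.093, 0.003]
wrist_force: [0.4, 0.3, 0.6]
opening: 1.0
grip_force: 0.0
```

Run:
```python
from h import *
pose()
# thin case top-face corners in the first top and scene pictures
for n,roi in(("top",(440,270,115,75)),("scene",(200,130,75,50))):
    im=cv2.imread(f"pics/{n}0.png"); hsv=cv2.cvtColor(im,cv2.COLOR_BGR2HSV)
    m=((hsv[...,0]>7)&(hsv[...,0]<17)&(hsv[...,1]>125)&(hsv[...,2]>150)).astype(np.uint8)*255
    x,y,w,h=roi; mm=np.zeros_like(m); mm[y:y+h,x:x+w]=m[y:y+h,x:x+w]; mm=cv2.morphologyEx(mm,cv2.MORPH_OPEN,np.ones((3,3)))
    c=max(cv2.findContours(mm,0,1)[0],key=cv2.contourArea)
    for e in(3,4,5,6,8):
        a=cv2.approxPolyDP(cv2.convexHull(c),e,True)
        if len(a)<=4: break
    print(n,a.reshape(-1,2).tolist())
im=cv2.imread("pics/scene0.png"); c=cv2.resize(im[115:195,190:290],None,fx=4,fy=4,interpolation=cv2.INTER_CUBIC)
t=cv2.resize(cv2.imread("pics/top0.png")[270:375,430:575],None,fx=2.75,fy=2.75,interpolation=cv2.INTER_CUBIC)
o=np.zeros((330,800,3),np.uint8); o[:320,:400]=c; o[:t.shape[0],400:400+t.shape[1]]=t[:,:400]; cv2.imwrite("pics/thin.png",o)
```

```text
t 12.02 p [0.5231 0.3666 0.2006] y-head -6.44 z [-0.001 -0.001 -1.   ] F [0.4 0.3 0.6] op 1.0 gf 0.0
top [[539, 308], [466, 328], [455, 300], [524, 284]]
scene [[214, 142], [263, 149], [258, 172], [210, 165]]
```

View pics/thin.png

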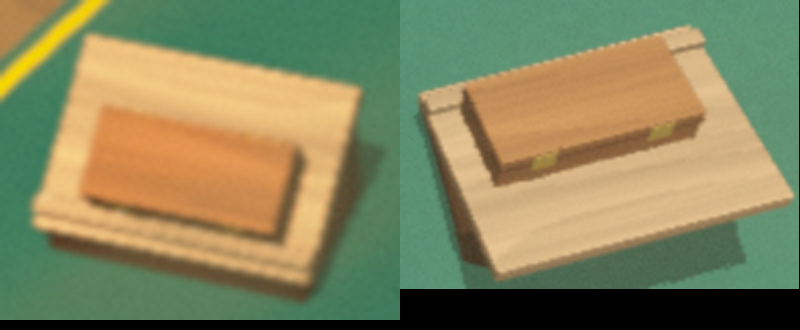

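The crops show the thin case's top face with its lip-side edge lowest, and I have four corners in each view. I'll triangulate them with the known 64 × 140 face and 30° tilt, and also plan a hover pose.

```bash
cat >> h.py <<'E'
def thinR(yaw):  # case frame -> world, yaw in deg, 30 deg down along its x
    return R.from_euler("z",yaw,degrees=True)*R.from_euler("y",30,degrees=True)
E
python3 - <<'E'
from h import *
from scipy.optimize import least_squares
F=np.array([[32,70,0],[32,-70,0],[-32,-70,0],[-32,70,0]])/1000.
T=np.array([[452.9,302],[527.1,283.1],[540.5,311.5],[467.5,330.7]]); S=np.array([[258.7,174],[210.5,163.7],[216.2,141.2],[265,152]])
for views in((("top",T),),(("top",T),("scene",S))):
    f=lambda v:np.concatenate([(proj(n,thinR(v[3]).apply(F)+v[:3])-p).ravel() for n,p in views])
    s=least_squares(f,[.5,-.32,.1,15],x_scale=[.1,.1,.1,10]); print(s.x.round(4),s.fun.round(1))
v=s.x; n=thinR(v[3]).apply([0,0,1]); print("normal",n,"under",v[:3]-.034*n)
# triangulated without model
Ks=[cal("top"),cal("scene")]; Pm=[K@np.c_[Rm,t] for K,Rm,t in Ks]
X=cv2.triangulatePoints(Pm[0],Pm[1],T.T,S.T); print((X[:3]/X[3]).T.round(4))
# tool y = case +x or -x, z=-normal
for sg in(1,-1):
    y=thinR(v[3]).apply([sg,0,0]); z=-n; Rt=R.from_matrix(np.c_[np.cross(y,z),y,z])
    print(sg,Rt.as_rotvec().round(3)); 
print(r.get_state()["joint_positions"])
E
```

```text
[ 0.4811 -0.299   0.0805 14.8307] [ 0.6 -0.7 -2.   0.3  1.5  0.3 -0.3  0.1]
[ 0.4807 -0.2982  0.0804 14.7174] [ 0.2 -0.5 -2.4  0.6  1.1  0.6 -0.8  0.2 -0.6 -0.1 -1.1 -0.1 -0.5  0.1
 -0.7 -0.8]
normal [0.48359527 0.12702602 0.8660254 ] under [ 0.46423335 -0.30250211  0.05095441]
[[ 0.4885 -0.2229  0.0635]
 [ 0.5245 -0.3591  0.0647]
 [ 0.4726 -0.3701  0.0987]
 [ 0.4356 -0.2377  0.0936]]
1 [-1.687 -2.188  0.586]
-1 [ 2.132 -1.645 -0.441]
[-0.78048224  0.74865652  0.18089833  1.56298225 -0.16411627  0.84657465
 -0.65018812]
```

The two fits agree: top-face centre (480.7,−298.2,80.4) mm, yaw 14.7°. Now planning the hover with the tool square to the slope.

```bash
cat >> h.py <<'E'
def slope(yaw=14.7):
    A=thinR(yaw); y=A.apply([1,0,0]); z=-A.apply([0,0,1]); return R.from_matrix(np.c_[np.cross(y,z),y,z])
E
python3 -c "
from h import *
pose(); plan([.528,-.286,.166],slope(),1,20)"
```

```text
t 12.02 p [0.5231 0.3666 0.2006] y-head -6.44 z [-0.001 -0.001 -1.   ] F [0.4 0.3 0.6] op 1.0 gf 0.0
need rows 16.1 using 20 dist 0.6535 ang 36.49
turn/row [ 0.0082 -0.0015 -0.0057]
--
[-0.0324, 0.0039, 0.0018]
[-0.0324, 0.0034, 0.0018]
[-0.0325, 0.0028, 0.0019]
[-0.0325, 0.0023, 0.002]
[-0.0326, 0.0018, 0.0021]
--
[-0.0326, 0.0012, 0.0022]
[-0.0326, 0.0007, 0.0023]
[-0.0326, 0.0002, 0.0025]
[-0.0326, -0.0003, 0.0026]
[-0.0325, -0.0009, 0.0028]
--
[-0.0325, -0.0014, 0.003]
[-0.0325, -0.0019, 0.0032]
[-0.0324, -0.0024, 0.0034]
[-0.0323, -0.0029, 0.0036]
[-0.0323, -0.0034, 0.0039]
--
[-0.0322, -0.0038, 0.0041]
[-0.0321, -0.0043, 0.0044]
[-0.032, -0.0048, 0.0046]
[-0.0319, -0.0052, 0.0049]
[-0.0318, -0.0057, 0.0052]
```

Request:
{"name": "carry_out", "arguments": {
  "moves": [
    {"dx": -0.0325,"dy": 0.004,"dz": 0.002,"rx": 0.008,"ry": -0.0015,"rz": -0.0055,"grip": 1},
    {"dx": -0.0325,"dy": 0.0035,"dz": 0.002,"rx": 0.008,"ry": -0.0015,"rz": -0.0055,"grip": 1},
    {"dx": -0.0325,"dy": 0.003,"dz": 0.002,"rx": 0.008,"ry": -0.0015,"rz": -0.0055,"grip": 1},
    {"dx": -0.0325,"dy": 0.0025,"dz": 0.002,"rx": 0.008,"ry": -0.0015,"rz": -0.0055,"grip": 1},
    {"dx": -0.0325,"dy": 0.002,"dz": 0.002,"rx": 0.008,"ry": -0.0015,"rz": -0.0055,"grip": 1}
  ]
}}

```text
clock: 12.43
position: [0.5257, 0.2022, 0.191]
ee_rot: [-2.19, -2.136, 0.154]
wrist_force: [-0.4, 0.4, -0.1]
opening: 1.0
grip_force: 0.0
```

Request:
{"name": "carry_out", "arguments": {
  "moves": [
    {"dx": -0.0325,"dy": 0.001,"dz": 0.002,"rx": 0.008,"ry": -0.0015,"rz": -0.0055,"grip": 1},
    {"dx": -0.0325,"dy": 0.0005,"dz": 0.0025,"rx": 0.008,"ry": -0.0015,"rz": -0.0055,"grip": 1},
    {"dx": -0.0325,"dy": 0,"dz": 0.0025,"rx": 0.008,"ry": -0.0015,"rz": -0.0055,"grip": 1},
    {"dx": -0.0325,"dy": -0.0005,"dz": 0.0025,"rx": 0.008,"ry": -0.0015,"rz": -0.0055,"grip": 1},
    {"dx": -0.0325,"dy": -0.001,"dz": 0.003,"rx": 0.008,"ry": -0.0015,"rz": -0.0055,"grip": 1}
  ]
}}

```text
clock: 12.85
position: [0.5253, 0.0392, 0.1822]
ee_rot: [-2.035, -2.165, 0.302]
wrist_force: [-0.1, -0.5, 1.3]
opening: 1.0
grip_force: 0.0
```

Request:
{"name": "carry_out", "arguments": {
  "moves": [
    {"dx": -0.0325,"dy": -0.0015,"dz": 0.003,"rx": 0.008,"ry": -0.0015,"rz": -0.006,"grip": 1},
    {"dx": -0.0325,"dy": -0.002,"dz": 0.003,"rx": 0.008,"ry": -0.0015,"rz": -0.006,"grip": 1},
    {"dx": -0.0325,"dy": -0.0025,"dz": 0.0035,"rx": 0.008,"ry": -0.0015,"rz": -0.006,"grip": 1},
    {"dx": -0.0325,"dy": -0.003,"dz": 0.0035,"rx": 0.008,"ry": -0.0015,"rz": -0.006,"grip": 1},
    {"dx": -0.0325,"dy": -0.0035,"dz": 0.004,"rx": 0.008,"ry": -0.0015,"rz": -0.006,"grip": 1}
  ]
}}

```text
clock: 13.27
position: [0.5251, -0.1246, 0.1736]
ee_rot: [-1.866, -2.188, 0.44]
wrist_force: [0.3, -0.3, 0.6]
opening: 1.001
grip_force: 0.0
```

Run:
```python
from h import *
s=pose(); print(s["joint_positions"].round(2)); plan([.528,-.286,.166],slope(),1,5)
im=cams.capture("top")[...,::-1].copy(); cv2.imwrite("pics/t4.png",im); hsv=cv2.cvtColor(im,cv2.COLOR_BGR2HSV)
m=((hsv[...,0]>7)&(hsv[...,0]<17)&(hsv[...,1]>125)&(hsv[...,2]>165)).astype(np.uint8)*255
mm=np.zeros_like(m); mm[230:350,85:215]=m[230:350,85:215]; mm=cv2.morphologyEx(mm,cv2.MORPH_OPEN,np.ones((5,5)))
c=max(cv2.findContours(mm,0,1)[0],key=cv2.contourArea).reshape(-1,2)
P=(cast("top",c,.108)[:,:2]*1000).astype(np.float32); print(cv2.minAreaRect(P))
```

```text
t 13.27 p [ 0.5251 -0.1246  0.1736] y-head 8.87 z [-0.365 -0.077 -0.928] F [ 0.3 -0.3  0.6] op 1.001 gf 0.0
[0.03 0.83 0.1  1.55 0.05 1.13 0.24]
need rows 4.0 using 5 dist 0.1616 ang 9.77
turn/row [ 0.009  -0.0016 -0.0059]
--
[-0.0319, -0.0035, 0.0037]
[-0.0318, -0.004, 0.0039]
[-0.0317, -0.0045, 0.0042]
[-0.0316, -0.005, 0.0045]
[-0.0315, -0.0054, 0.0048]
((524.2063598632812, 366.8117980957031), (137.9743194580078, 62.91094207763672), 83.92997741699219)
```

The middle case sits within about 1 mm and 0.5° of the base. Next I'll finish the hover.

Request:
{"name": "carry_out", "arguments": {
  "moves": [
    {"dx": -0.032,"dy": -0.0035,"dz": 0.0035,"rx": 0.009,"ry": -0.0015,"rz": -0.006,"grip": 1},
    {"dx": -0.032,"dy": -0.004,"dz": 0.004,"rx": 0.009,"ry": -0.0015,"rz": -0.006,"grip": 1},
    {"dx": -0.0315,"dy": -0.0045,"dz": 0.004,"rx": 0.009,"ry": -0.0015,"rz": -0.006,"grip": 1},
    {"dx": -0.0315,"dy": -0.005,"dz": 0.0045,"rx": 0.009,"ry": -0.0015,"rz": -0.006,"grip": 1},
    {"dx": -0.0315,"dy": -0.0055,"dz": 0.005,"rx": 0.009,"ry": -0.0015,"rz": -0.006,"grip": 1}
  ]
}}

```text
clock: 13.73
position: [0.5279, -0.2855, 0.166]
ee_rot: [-1.685, -2.187, 0.585]
wrist_force: [0.7, 0.2, -0.6]
opening: 0.995
grip_force: 0.0
```

Request:
{"name": "carry_out", "arguments": {
  "moves": [
    {"dx": 0,"dy": 0,"dz": 0,"rx": 0,"ry": 0,"rz": 0,"grip": 1},
    {"dx": 0,"dy": 0,"dz": 0,"rx": 0,"ry": 0,"rz": 0,"grip": 1},
    {"dx": 0,"dy": 0,"dz": 0,"rx": 0,"ry": 0,"rz": 0,"grip": 1},
    {"dx": 0,"dy": 0,"dz": 0,"rx": 0,"ry": 0,"rz": 0,"grip": 1},
    {"dx": 0,"dy": 0,"dz": 0,"rx": 0,"ry": 0,"rz": 0,"grip": 1}
  ]
}}

```text
clock: 14.15
position: [0.5282, -0.2824, 0.1656]
ee_rot: [-1.684, -2.189, 0.583]
wrist_force: [-0.3, -0.2, -0.9]
opening: 0.996
grip_force: 0.0
```

Run:
```python
from h import *
s=pose(); plan([.503,-.2923,.120],slope(),1,5)
im=cams.capture("wrist")[...,::-1].copy(); hsv=cv2.cvtColor(im,cv2.COLOR_BGR2HSV); cv2.imwrite("pics/w4.png",im)
m=((hsv[...,0]>7)&(hsv[...,0]<17)&(hsv[...,1]>125)&(hsv[...,2]>120)).astype(np.uint8)*255
m=cv2.morphologyEx(m,cv2.MORPH_OPEN,np.ones((5,5)))
# cast onto the top-face plane (through C, normal n) in the case frame
C=np.array([.4807,-.2982,.0804]); A=thinR(14.7); n=A.apply([0,0,1])
for c in sorted(cv2.findContours(m,0,1)[0],key=cv2.contourArea)[-2:]:
    q=c.reshape(-1,2); a=wcast(q,.3,s); b=wcast(q,.0,s); d=b-a; P=a+d*(((C-a)@n)/(d@n))[:,None]
    L=(A.inv().apply(P-C)[:,:2]*1000).astype(np.float32); print(cv2.boundingRect(c),cv2.minAreaRect(L))
```

```text
t 14.15 p [ 0.5282 -0.2824  0.1656] y-head 14.92 z [-0.484 -0.125 -0.866] F [-0.3 -0.2 -0.9] op 0.996 gf 0.0
need rows 1.3 using 5 dist 0.0531 ang 0.22
turn/row [ 0.     -0.0001  0.0002]
--
[-0.0007, -0.0001, 0.0106]
[-0.0007, -0.0001, 0.0106]
[-0.0007, -0.0001, 0.0106]
[-0.0006, -0.0001, 0.0106]
[-0.0006, -0.0001, 0.0106]
(263, 144, 99, 195) ((-0.37177276611328125, -0.5182952880859375), (64.74213409423828, 142.7021942138672), 0.2177344560623169)
(42, 14, 124, 354) ((-185.09202575683594, 36.613433837890625), (104.97554779052734, 300.15948486328125), 9.711626052856445)
```

View pics/w4.png

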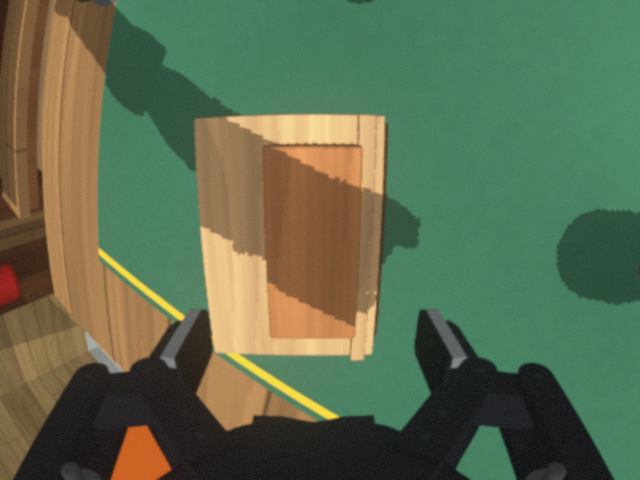

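The wrist view agrees within 0.5 mm laterally: the case runs over rows 144–339 and columns 263–362, between the fingers, with the lip to its right. Descending along the normal.

Request:
{"name": "carry_out", "arguments": {
  "moves": [
    {"dx": -0.0035,"dy": -0.0005,"dz": 0.025,"rx": 0,"ry": 0,"rz": 0.001,"grip": 1},
    {"dx": 0,"dy": 0,"dz": 0.03,"rx": 0,"ry": 0,"rz": 0,"grip": 1},
    {"dx": 0,"dy": 0,"dz": 0.03,"rx": 0,"ry": 0,"rz": 0,"grip": 1},
    {"dx": 0,"dy": 0,"dz": 0,"rx": 0,"ry": 0,"rz": 0,"grip": 1},
    {"dx": 0,"dy": 0,"dz": 0,"rx": 0,"ry": 0,"rz": 0,"grip": 1}
  ]
}}

```text
clock: 14.62
position: [0.4861, -0.2976, 0.0918]
ee_rot: [-1.687, -2.182, 0.586]
wrist_force: [0.5, 0.5, 0.6]
opening: 0.996
grip_force: 0.0
```

Run:
```python
from h import *
s=pose(); plan([.4710,-.3007,.0631],slope(),1,5);
```

```text
t 14.62 p [ 0.4861 -0.2976  0.0918] y-head 14.62 z [-0.487 -0.124 -0.865] F [0.5 0.5 0.6] op 0.996 gf 0.0
need rows 0.8 using 5 dist 0.0326 ang 0.27
turn/row [-0.0002 -0.0002 -0.0001]
--
[0.0001, 0.0002, 0.0065]
[0.0001, 0.0002, 0.0065]
[0.0001, 0.0002, 0.0065]
[0.0002, 0.0002, 0.0065]
[0.0002, 0.0002, 0.0065]
```

Request:
{"name": "carry_out", "arguments": {
  "moves": [
    {"dx": 0.001,"dy": 0.001,"dz": 0.012,"rx": 0,"ry": 0,"rz": 0,"grip": 1},
    {"dx": 0,"dy": 0,"dz": 0.012,"rx": 0,"ry": 0,"rz": 0,"grip": 1},
    {"dx": 0,"dy": 0,"dz": 0.008,"rx": 0,"ry": 0,"rz": 0,"grip": 1},
    {"dx": 0,"dy": 0,"dz": 0,"rx": 0,"ry": 0,"rz": 0,"grip": 1},
    {"dx": 0,"dy": 0,"dz": 0,"rx": 0,"ry": 0,"rz": 0,"grip": 0.2}
  ]
}}

```text
clock: 15.03
position: [0.4732, -0.3009, 0.0645]
ee_rot: [-1.69, -2.186, 0.585]
wrist_force: [0.2, -0.4, -0.4]
opening: 0.884
grip_force: 0.0
```

Request:
{"name": "carry_out", "arguments": {
  "moves": [
    {"dx": 0,"dy": 0,"dz": 0,"rx": 0,"ry": 0,"rz": 0,"grip": 0.2},
    {"dx": 0,"dy": 0,"dz": 0,"rx": 0,"ry": 0,"rz": 0,"grip": 0.2},
    {"dx": 0,"dy": 0,"dz": 0,"rx": 0,"ry": 0,"rz": 0,"grip": 0.2},
    {"dx": 0,"dy": 0,"dz": 0,"rx": 0,"ry": 0,"rz": 0,"grip": 0.2},
    {"dx": 0,"dy": 0,"dz": 0,"rx": 0,"ry": 0,"rz": 0,"grip": 0.2}
  ]
}}

```text
clock: 15.45
position: [0.473, -0.3013, 0.0653]
ee_rot: [-1.69, -2.186, 0.586]
wrist_force: [-0.2, -0.9, 6.1]
opening: 0.731
grip_force: 69.4
```

Run:
```python
from h import *
s=pose(); A=thinR(14.7); C=np.array([.4807,-.2982,.0804]); print("tcp in case (top centre)",A.inv().apply(s["position"]-C)); A2=R.from_rotvec(s["ee_rot"]); print("dev",np.degrees((slope().inv()*A2).as_rotvec()))
```

```text
t 15.45 p [ 0.473  -0.3013  0.0653] y-head 14.56 z [-0.484 -0.126 -0.866] F [-0.2 -0.9  6.1] op 0.731 gf 69.4
tcp in case (top centre) [ 0.00037673 -0.00103013 -0.01721489]
dev [-0.0171253   0.03363148  0.11863884]
```

Gripped well. Lifting along the normal.

Request:
{"name": "carry_out", "arguments": {
  "moves": [
    {"dx": 0,"dy": 0,"dz": -0.01,"rx": 0,"ry": 0,"rz": 0,"grip": 0.2},
    {"dx": 0,"dy": 0,"dz": -0.03,"rx": 0,"ry": 0,"rz": 0,"grip": 0.2},
    {"dx": 0,"dy": 0,"dz": -0.03,"rx": 0,"ry": 0,"rz": 0,"grip": 0.2},
    {"dx": 0,"dy": 0,"dz": -0.03,"rx": 0,"ry": 0,"rz": 0,"grip": 0.2},
    {"dx": 0,"dy": 0,"dz": 0,"rx": 0,"ry": 0,"rz": 0,"grip": 0.2}
  ]
}}

```text
clock: 15.87
position: [0.5276, -0.2878, 0.1551]
ee_rot: [-1.696, -2.197, 0.578]
wrist_force: [1.8, -0.2, -1.8]
opening: 0.734
grip_force: 68.8
```

```bash
python3 -c "
from h import *
pose(); plan([.523,.3662,.18],down(-6.3),1,20)"
```

```text
t 15.87 p [ 0.5276 -0.2878  0.1551] y-head 14.59 z [-0.472 -0.128 -0.872] F [ 1.8 -0.2 -1.8] op 0.734 gf 68.8
need rows 16.2 using 20 dist 0.6545 ang 35.87
turn/row [-0.008   0.0016  0.0057]
--
[0.0317, 0.0064, -0.0052]
[0.0318, 0.0059, -0.0049]
[0.0319, 0.0055, -0.0046]
[0.0321, 0.005, -0.0043]
[0.0322, 0.0046, -0.004]
--
[0.0323, 0.0041, -0.0037]
[0.0323, 0.0036, -0.0035]
[0.0324, 0.0031, -0.0032]
[0.0325, 0.0026, -0.003]
[0.0325, 0.0021, -0.0028]
--
[0.0326, 0.0016, -0.0026]
[0.0326, 0.001, -0.0024]
[0.0326, 0.0005, -0.0022]
[0.0327, -0.0, -0.002]
[0.0327, -0.0005, -0.0019]
--
[0.0327, -0.0011, -0.0017]
[0.0326, -0.0016, -0.0016]
[0.0326, -0.0022, -0.0015]
[0.0326, -0.0027, -0.0014]
[0.0325, -0.0033, -0.0013]
```

Request:
{"name": "carry_out", "arguments": {
  "moves": [
    {"dx": 0.032,"dy": 0.0065,"dz": -0.005,"rx": -0.008,"ry": 0.0015,"rz": 0.0055,"grip": 0.2},
    {"dx": 0.032,"dy": 0.006,"dz": -0.005,"rx": -0.008,"ry": 0.0015,"rz": 0.0055,"grip": 0.2},
    {"dx": 0.032,"dy": 0.0055,"dz": -0.0045,"rx": -0.008,"ry": 0.0015,"rz": 0.0055,"grip": 0.2},
    {"dx": 0.032,"dy": 0.005,"dz": -0.0045,"rx": -0.008,"ry": 0.0015,"rz": 0.0055,"grip": 0.2},
    {"dx": 0.032,"dy": 0.0045,"dz": -0.004,"rx": -0.008,"ry": 0.0015,"rz": 0.0055,"grip": 0.2}
  ]
}}

```text
clock: 16.28
position: [0.5198, -0.1229, 0.1569]
ee_rot: [-1.854, -2.181, 0.453]
wrist_force: [0.1, 0.8, -2.3]
opening: 0.733
grip_force: 68.6
```

Request:
{"name": "carry_out", "arguments": {
  "moves": [
    {"dx": 0.0325,"dy": 0.004,"dz": -0.0035,"rx": -0.008,"ry": 0.0015,"rz": 0.006,"grip": 0.2},
    {"dx": 0.0325,"dy": 0.0035,"dz": -0.0035,"rx": -0.008,"ry": 0.0015,"rz": 0.006,"grip": 0.2},
    {"dx": 0.0325,"dy": 0.003,"dz": -0.003,"rx": -0.008,"ry": 0.0015,"rz": 0.006,"grip": 0.2},
    {"dx": 0.0325,"dy": 0.0025,"dz": -0.003,"rx": -0.008,"ry": 0.0015,"rz": 0.006,"grip": 0.2},
    {"dx": 0.0325,"dy": 0.002,"dz": -0.003,"rx": -0.008,"ry": 0.0015,"rz": 0.006,"grip": 0.2}
  ]
}}

```text
clock: 16.7
position: [0.5183, 0.0409, 0.1634]
ee_rot: [-2.024, -2.159, 0.317]
wrist_force: [0.1, 0.4, -1.7]
opening: 0.73
grip_force: 68.6
```

Request:
{"name": "carry_out", "arguments": {
  "moves": [
    {"dx": 0.0325,"dy": 0.0015,"dz": -0.0025,"rx": -0.008,"ry": 0.0015,"rz": 0.0055,"grip": 0.2},
    {"dx": 0.0325,"dy": 0.001,"dz": -0.0025,"rx": -0.008,"ry": 0.0015,"rz": 0.0055,"grip": 0.2},
    {"dx": 0.0325,"dy": 0.0005,"dz": -0.002,"rx": -0.008,"ry": 0.0015,"rz": 0.0055,"grip": 0.2},
    {"dx": 0.0325,"dy": 0,"dz": -0.002,"rx": -0.008,"ry": 0.0015,"rz": 0.0055,"grip": 0.2},
    {"dx": 0.0325,"dy": -0.0005,"dz": -0.002,"rx": -0.008,"ry": 0.0015,"rz": 0.0055,"grip": 0.2}
  ]
}}

```text
clock: 17.12
position: [0.5175, 0.2036, 0.1696]
ee_rot: [-2.18, -2.132, 0.172]
wrist_force: [1.0, -0.7, -2.2]
opening: 0.734
grip_force: 68.6
```

```bash
python3 -c "
from h import *
pose(); plan([.523,.3662,.18],down(-6.3),1,5)"
```

```text
t 17.12 p [0.5175 0.2036 0.1696] y-head -1.37 z [-0.141 -0.016 -0.99 ] F [ 1.  -0.7 -2.2] op 0.734 gf 68.6
need rows 4.0 using 5 dist 0.1631 ang 9.59
turn/row [-0.0089  0.0016  0.0056]
--
[0.0325, 0.0, -0.0027]
[0.0325, -0.0005, -0.0026]
[0.0325, -0.001, -0.0024]
[0.0325, -0.0015, -0.0023]
[0.0325, -0.002, -0.0022]
```

Request:
{"name": "carry_out", "arguments": {
  "moves": [
    {"dx": 0.0325,"dy": 0,"dz": -0.0025,"rx": -0.009,"ry": 0.0015,"rz": 0.0055,"grip": 0.2},
    {"dx": 0.0325,"dy": -0.0005,"dz": -0.0025,"rx": -0.009,"ry": 0.0015,"rz": 0.0055,"grip": 0.2},
    {"dx": 0.0325,"dy": -0.001,"dz": -0.0025,"rx": -0.009,"ry": 0.0015,"rz": 0.0055,"grip": 0.2},
    {"dx": 0.0325,"dy": -0.0015,"dz": -0.0025,"rx": -0.009,"ry": 0.0015,"rz": 0.0055,"grip": 0.2},
    {"dx": 0.0325,"dy": -0.002,"dz": -0.002,"rx": -0.009,"ry": 0.0015,"rz": 0.0055,"grip": 0.2}
  ]
}}

```text
clock: 17.53
position: [0.5224, 0.3662, 0.1796]
ee_rot: [2.337, 2.096, -0.002]
wrist_force: [0.8, -0.8, -2.4]
opening: 0.733
grip_force: 68.6
```

Request:
{"name": "carry_out", "arguments": {
  "moves": [
    {"dx": 0,"dy": 0,"dz": 0.01,"rx": 0,"ry": 0,"rz": 0,"grip": 0.2},
    {"dx": 0,"dy": 0,"dz": 0.01,"rx": 0,"ry": 0,"rz": 0,"grip": 0.2},
    {"dx": 0,"dy": 0,"dz": 0,"rx": 0,"ry": 0,"rz": 0,"grip": 0.2},
    {"dx": 0,"dy": 0,"dz": 0,"rx": 0,"ry": 0,"rz": 0,"grip": 0.2},
    {"dx": 0,"dy": 0,"dz": 0,"rx": 0,"ry": 0,"rz": 0,"grip": 0.2}
  ]
}}

```text
clock: 17.95
position: [0.5237, 0.3627, 0.1595]
ee_rot: [2.339, 2.094, -0.004]
wrist_force: [0.1, -0.1, -2.5]
opening: 0.731
grip_force: 68.5
```

```bash
python3 -c "
from h import *
pose(); plan([.524,.3662,.135],down(-6.3),1,5)"
```

```text
t 17.95 p [0.5237 0.3627 0.1595] y-head -6.33 z [-0.    -0.004 -1.   ] F [ 0.1 -0.1 -2.5] op 0.731 gf 68.5
need rows 0.6 using 5 dist 0.0247 ang 0.22
turn/row [ 0.      0.0002 -0.    ]
--
[0.0007, -0.0, 0.0049]
[0.0007, -0.0, 0.0049]
[0.0007, -0.0, 0.0049]
[0.0007, -0.0, 0.0049]
[0.0007, -0.0, 0.0049]
```

Request:
{"name": "carry_out", "arguments": {
  "moves": [
    {"dx": 0.0015,"dy": 0,"dz": 0.01,"rx": 0,"ry": 0.001,"rz": 0,"grip": 0.2},
    {"dx": 0.0015,"dy": 0,"dz": 0.01,"rx": 0,"ry": 0,"rz": 0,"grip": 0.2},
    {"dx": 0,"dy": 0,"dz": 0.005,"rx": 0,"ry": 0,"rz": 0,"grip": 0.2},
    {"dx": 0,"dy": 0,"dz": 0,"rx": 0,"ry": 0,"rz": 0,"grip": 0.2},
    {"dx": 0,"dy": 0,"dz": 0,"rx": 0,"ry": 0,"rz": 0,"grip": 0.2}
  ]
}}

```text
clock: 18.37
position: [0.5229, 0.3674, 0.1337]
ee_rot: [-2.338, -2.098, 0.001]
wrist_force: [0.5, 1.0, -1.7]
opening: 0.736
grip_force: 68.5
```

```bash
python3 -c "
from h import *
pose()"
```

```text
t 18.37 p [0.5229 0.3674 0.1337] y-head -6.19 z [-0.001 -0.    -1.   ] F [ 0.5  1.  -1.7] op 0.736 gf 68.5
```

Request:
{"name": "carry_out", "arguments": {
  "moves": [
    {"dx": -0.001,"dy": 0.001,"dz": 0.001,"rx": 0,"ry": 0,"rz": 0,"grip": 0.2},
    {"dx": 0,"dy": 0,"dz": 0.001,"rx": 0,"ry": 0,"rz": 0,"grip": 0.2},
    {"dx": 0,"dy": 0,"dz": 0.001,"rx": 0,"ry": 0,"rz": 0,"grip": 0.2},
    {"dx": 0,"dy": 0,"dz": 0.001,"rx": 0,"ry": 0,"rz": 0,"grip": 0.2},
    {"dx": 0,"dy": 0,"dz": 0,"rx": 0,"ry": 0,"rz": 0,"grip": 0.2}
  ]
}}

```text
clock: 18.78
position: [0.524, 0.3665, 0.1304]
ee_rot: [-2.338, -2.098, -0.001]
wrist_force: [0.1, -1.0, -3.1]
opening: 0.729
grip_force: 68.5
```

Request:
{"name": "carry_out", "arguments": {
  "moves": [
    {"dx": 0,"dy": 0,"dz": 0.001,"rx": 0,"ry": 0,"rz": 0,"grip": 0.2},
    {"dx": 0,"dy": 0,"dz": 0.001,"rx": 0,"ry": 0,"rz": 0,"grip": 0.2},
    {"dx": 0,"dy": 0,"dz": 0,"rx": 0,"ry": 0,"rz": 0,"grip": 0.2},
    {"dx": 0,"dy": 0,"dz": 0,"rx": 0,"ry": 0,"rz": 0,"grip": 0.2},
    {"dx": 0,"dy": 0,"dz": 0,"rx": 0,"ry": 0,"rz": 0,"grip": 0.2}
  ]
}}

```text
clock: 19.2
position: [0.5241, 0.3666, 0.1284]
ee_rot: [-2.338, -2.098, -0.001]
wrist_force: [0.7, 0.0, -2.1]
opening: 0.73
grip_force: 68.5
```

```bash
python3 -c "
from h import *
pose()"
```

```text
t 19.2 p [0.5241 0.3666 0.1284] y-head -6.18 z [ 0.     0.001 -1.   ] F [ 0.7  0.  -2.1] op 0.73 gf 68.5
```

Request:
{"name": "carry_out", "arguments": {
  "moves": [
    {"dx": 0,"dy": 0,"dz": 0.001,"rx": 0,"ry": 0,"rz": 0,"grip": 0.2},
    {"dx": 0,"dy": 0,"dz": 0.001,"rx": 0,"ry": 0,"rz": 0,"grip": 0.2},
    {"dx": 0,"dy": 0,"dz": 0,"rx": 0,"ry": 0,"rz": 0,"grip": 0.2},
    {"dx": 0,"dy": 0,"dz": 0,"rx": 0,"ry": 0,"rz": 0,"grip": 0.2},
    {"dx": 0,"dy": 0,"dz": 0,"rx": 0,"ry": 0,"rz": 0,"grip": 0.2}
  ]
}}

```text
clock: 19.62
position: [0.5241, 0.3666, 0.1265]
ee_rot: [-2.338, -2.098, -0.001]
wrist_force: [0.5, -0.1, -1.8]
opening: 0.734
grip_force: 68.5
```

Request:
{"name": "carry_out", "arguments": {
  "moves": [
    {"dx": 0,"dy": 0,"dz": 0.001,"rx": 0,"ry": 0,"rz": 0,"grip": 0.2},
    {"dx": 0,"dy": 0,"dz": 0,"rx": 0,"ry": 0,"rz": 0,"grip": 0.2},
    {"dx": 0,"dy": 0,"dz": 0,"rx": 0,"ry": 0,"rz": 0,"grip": 0.2},
    {"dx": 0,"dy": 0,"dz": 0,"rx": 0,"ry": 0,"rz": 0,"grip": 0.2},
    {"dx": 0,"dy": 0,"dz": 0,"rx": 0,"ry": 0,"rz": 0,"grip": 0.2}
  ]
}}

```text
clock: 20.03
position: [0.5242, 0.3666, 0.1255]
ee_rot: [-2.338, -2.098, -0.001]
wrist_force: [-0.0, 0.1, -2.2]
opening: 0.732
grip_force: 68.5
```

Request:
{"name": "carry_out", "arguments": {
  "moves": [
    {"dx": 0,"dy": 0,"dz": 0.001,"rx": 0,"ry": 0,"rz": 0,"grip": 0.2},
    {"dx": 0,"dy": 0,"dz": 0,"rx": 0,"ry": 0,"rz": 0,"grip": 0.2},
    {"dx": 0,"dy": 0,"dz": 0,"rx": 0,"ry": 0,"rz": 0,"grip": 0.2},
    {"dx": 0,"dy": 0,"dz": 0,"rx": 0,"ry": 0,"rz": 0,"grip": 0.2},
    {"dx": 0,"dy": 0,"dz": 0,"rx": 0,"ry": 0,"rz": 0,"grip": 0.2}
  ]
}}

```text
clock: 20.45
position: [0.5241, 0.3666, 0.1244]
ee_rot: [-2.338, -2.098, -0.001]
wrist_force: [0.4, 0.2, -2.5]
opening: 0.73
grip_force: 68.5
```

Request:
{"name": "carry_out", "arguments": {
  "moves": [
    {"dx": 0,"dy": 0,"dz": 0.001,"rx": 0,"ry": 0,"rz": 0,"grip": 0.2},
    {"dx": 0,"dy": 0,"dz": 0,"rx": 0,"ry": 0,"rz": 0,"grip": 0.2},
    {"dx": 0,"dy": 0,"dz": 0,"rx": 0,"ry": 0,"rz": 0,"grip": 0.2},
    {"dx": 0,"dy": 0,"dz": 0,"rx": 0,"ry": 0,"rz": 0,"grip": 0.2},
    {"dx": 0,"dy": 0,"dz": 0,"rx": 0,"ry": 0,"rz": 0,"grip": 0.2}
  ]
}}

```text
clock: 20.87
position: [0.5242, 0.3666, 0.1235]
ee_rot: [-2.338, -2.098, -0.001]
wrist_force: [0.4, -0.4, -1.9]
opening: 0.732
grip_force: 68.5
```

Request:
{"name": "carry_out", "arguments": {
  "moves": [
    {"dx": 0,"dy": 0,"dz": 0.001,"rx": 0,"ry": 0,"rz": 0,"grip": 0.2},
    {"dx": 0,"dy": 0,"dz": 0,"rx": 0,"ry": 0,"rz": 0,"grip": 0.2},
    {"dx": 0,"dy": 0,"dz": 0,"rx": 0,"ry": 0,"rz": 0,"grip": 0.2},
    {"dx": 0,"dy": 0,"dz": 0,"rx": 0,"ry": 0,"rz": 0,"grip": 0.2},
    {"dx": 0,"dy": 0,"dz": 0,"rx": 0,"ry": 0,"rz": 0,"grip": 0.2}
  ]
}}

```text
clock: 21.28
position: [0.5242, 0.3666, 0.1225]
ee_rot: [-2.338, -2.098, -0.001]
wrist_force: [-0.7, -0.1, -1.9]
opening: 0.736
grip_force: 68.5
```

Request:
{"name": "carry_out", "arguments": {
  "moves": [
    {"dx": 0,"dy": 0,"dz": 0.001,"rx": 0,"ry": 0,"rz": 0,"grip": 0.2},
    {"dx": 0,"dy": 0,"dz": 0,"rx": 0,"ry": 0,"rz": 0,"grip": 0.2},
    {"dx": 0,"dy": 0,"dz": 0,"rx": 0,"ry": 0,"rz": 0,"grip": 0.2},
    {"dx": 0,"dy": 0,"dz": 0,"rx": 0,"ry": 0,"rz": 0,"grip": 0.2},
    {"dx": 0,"dy": 0,"dz": 0,"rx": 0,"ry": 0,"rz": 0,"grip": 0.2}
  ]
}}

```text
clock: 21.7
position: [0.5242, 0.3666, 0.1214]
ee_rot: [-2.338, -2.098, -0.001]
wrist_force: [-0.6, -0.2, -1.3]
opening: 0.736
grip_force: 68.5
```

Request:
{"name": "carry_out", "arguments": {
  "moves": [
    {"dx": 0,"dy": 0,"dz": 0.001,"rx": 0,"ry": 0,"rz": 0,"grip": 0.2},
    {"dx": 0,"dy": 0,"dz": 0,"rx": 0,"ry": 0,"rz": 0,"grip": 0.2},
    {"dx": 0,"dy": 0,"dz": 0,"rx": 0,"ry": 0,"rz": 0,"grip": 0.2},
    {"dx": 0,"dy": 0,"dz": 0,"rx": 0,"ry": 0,"rz": 0,"grip": 0.2},
    {"dx": 0,"dy": 0,"dz": 0,"rx": 0,"ry": 0,"rz": 0,"grip": 0.2}
  ]
}}

```text
clock: 22.12
position: [0.5242, 0.3666, 0.1204]
ee_rot: [-2.338, -2.098, -0.001]
wrist_force: [0.4, 0.1, -2.9]
opening: 0.731
grip_force: 68.5
```

Request:
{"name": "carry_out", "arguments": {
  "moves": [
    {"dx": 0,"dy": 0,"dz": 0.001,"rx": 0,"ry": 0,"rz": 0,"grip": 0.2},
    {"dx": 0,"dy": 0,"dz": 0,"rx": 0,"ry": 0,"rz": 0,"grip": 0.2},
    {"dx": 0,"dy": 0,"dz": 0,"rx": 0,"ry": 0,"rz": 0,"grip": 0.2},
    {"dx": 0,"dy": 0,"dz": 0,"rx": 0,"ry": 0,"rz": 0,"grip": 0.2},
    {"dx": 0,"dy": 0,"dz": 0,"rx": 0,"ry": 0,"rz": 0,"grip": 0.2}
  ]
}}

```text
clock: 22.53
position: [0.5242, 0.3666, 0.1195]
ee_rot: [-2.338, -2.098, -0.001]
wrist_force: [-1.0, -0.9, -2.4]
opening: 0.737
grip_force: 68.7
```

Request:
{"name": "carry_out", "arguments": {
  "moves": [
    {"dx": 0,"dy": 0,"dz": 0.001,"rx": 0,"ry": 0,"rz": 0,"grip": 0.2},
    {"dx": 0,"dy": 0,"dz": 0,"rx": 0,"ry": 0,"rz": 0,"grip": 0.2},
    {"dx": 0,"dy": 0,"dz": 0,"rx": 0,"ry": 0,"rz": 0,"grip": 0.2},
    {"dx": 0,"dy": 0,"dz": 0,"rx": 0,"ry": 0,"rz": 0,"grip": 0.2},
    {"dx": 0,"dy": 0,"dz": 0,"rx": 0,"ry": 0,"rz": 0,"grip": 0.2}
  ]
}}

```text
clock: 22.95
position: [0.5242, 0.3666, 0.1193]
ee_rot: [-2.338, -2.098, -0.002]
wrist_force: [-1.6, -0.8, 6.4]
opening: 0.734
grip_force: 69.5
```

```bash
python3 -c "
from h import *
pose()"
```

```text
t 22.95 p [0.5242 0.3666 0.1193] y-head -6.18 z [ 0.001  0.001 -1.   ] F [-1.6 -0.8  6.4] op 0.734 gf 69.5
```

Contact: Fz has gone to +6 N. I'll back off 0.5 mm, release and rise.

Request:
{"name": "carry_out", "arguments": {
  "moves": [
    {"dx": 0,"dy": 0,"dz": -0.0005,"rx": 0,"ry": 0,"rz": 0,"grip": 0.2},
    {"dx": 0,"dy": 0,"dz": 0,"rx": 0,"ry": 0,"rz": 0,"grip": 0.2},
    {"dx": 0,"dy": 0,"dz": 0,"rx": 0,"ry": 0,"rz": 0,"grip": 1},
    {"dx": 0,"dy": 0,"dz": 0,"rx": 0,"ry": 0,"rz": 0,"grip": 1},
    {"dx": 0,"dy": 0,"dz": 0,"rx": 0,"ry": 0,"rz": 0,"grip": 1}
  ]
}}

```text
clock: 23.37
position: [0.5243, 0.3667, 0.1188]
ee_rot: [-2.338, -2.098, -0.001]
wrist_force: [-0.4, 0.2, -0.2]
opening: 1.0
grip_force: 0.0
```

Request:
{"name": "carry_out", "arguments": {
  "moves": [
    {"dx": 0,"dy": 0,"dz": -0.005,"rx": 0,"ry": 0,"rz": 0,"grip": 1},
    {"dx": 0,"dy": 0,"dz": -0.02,"rx": 0,"ry": 0,"rz": 0,"grip": 1},
    {"dx": 0,"dy": 0,"dz": -0.03,"rx": 0,"ry": 0,"rz": 0,"grip": 1},
    {"dx": 0,"dy": 0,"dz": -0.03,"rx": 0,"ry": 0,"rz": 0,"grip": 1},
    {"dx": 0,"dy": 0,"dz": 0,"rx": 0,"ry": 0,"rz": 0,"grip": 1}
  ]
}}

```text
clock: 23.78
position: [0.5278, 0.3684, 0.2104]
ee_rot: [2.337, 2.097, 0.019]
wrist_force: [0.7, 0.2, 0.3]
opening: 0.995
grip_force: 0.0
```

Request:
{"name": "carry_out", "arguments": {
  "moves": [
    {"dx": -0.03,"dy": 0,"dz": 0,"rx": 0,"ry": 0,"rz": 0,"grip": 1},
    {"dx": -0.04,"dy": 0,"dz": 0,"rx": 0,"ry": 0,"rz": 0,"grip": 1},
    {"dx": -0.04,"dy": 0,"dz": 0,"rx": 0,"ry": 0,"rz": 0,"grip": 1},
    {"dx": -0.04,"dy": 0,"dz": 0,"rx": 0,"ry": 0,"rz": 0,"grip": 1},
    {"dx": -0.04,"dy": 0,"dz": 0,"rx": 0,"ry": 0,"rz": 0,"grip": 1}
  ]
}}

```text
clock: 24.2
position: [0.5034, 0.176, 0.2042]
ee_rot: [2.337, 2.099, 0.002]
wrist_force: [1.2, 0.4, 0.8]
opening: 0.996
grip_force: 0.0
```

Request:
{"name": "carry_out", "arguments": {
  "moves": [
    {"dx": -0.03,"dy": 0,"dz": 0,"rx": 0,"ry": 0,"rz": 0,"grip": 1},
    {"dx": 0,"dy": 0,"dz": 0,"rx": 0,"ry": 0,"rz": 0,"grip": 1},
    {"dx": 0,"dy": 0,"dz": 0,"rx": 0,"ry": 0,"rz": 0,"grip": 1},
    {"dx": 0,"dy": 0,"dz": 0,"rx": 0,"ry": 0,"rz": 0,"grip": 1},
    {"dx": 0,"dy": 0,"dz": 0,"rx": 0,"ry": 0,"rz": 0,"grip": 1}
  ]
}}

```text
clock: 24.62
position: [0.5007, 0.1496, 0.2038]
ee_rot: [-2.335, -2.101, -0.003]
wrist_force: [0.6, 0.9, -0.0]
opening: 0.998
grip_force: 0.0
```

Run:
```python
from h import *
pose()
im=cams.capture("top")[...,::-1].copy(); sc=cams.capture("scene")[...,::-1].copy(); hsv=cv2.cvtColor(im,cv2.COLOR_BGR2HSV)
m=((hsv[...,0]>7)&(hsv[...,0]<17)&(hsv[...,1]>125)&(hsv[...,2]>165)).astype(np.uint8)*255
mm=np.zeros_like(m); mm[220:350,75:215]=m[220:350,75:215]; mm=cv2.morphologyEx(mm,cv2.MORPH_OPEN,np.ones((5,5)))
c=max(cv2.findContours(mm,0,1)[0],key=cv2.contourArea).reshape(-1,2)
P=(cast("top",c,.142)[:,:2]*1000).astype(np.float32); print(cv2.minAreaRect(P))
a=cv2.resize(im[225:375,65:245],(480,400),interpolation=cv2.INTER_CUBIC); b=cv2.resize(sc[190:330,370:530],(320,280),interpolation=cv2.INTER_CUBIC)
o=np.zeros((400,800,3),np.uint8); o[:,:480]=a; o[:280,480:]=b; cv2.imwrite("pics/fin.png",o)
```

```text
t 24.62 p [0.5007 0.1496 0.2038] y-head -6.04 z [ 0.001  0.002 -1.   ] F [ 0.6  0.9 -0. ] op 0.998 gf 0.0
((528.7924194335938, 409.8192443847656), (53.91790771484375, 62.711734771728516), 84.68778991699219)
```

View pics/fin.png

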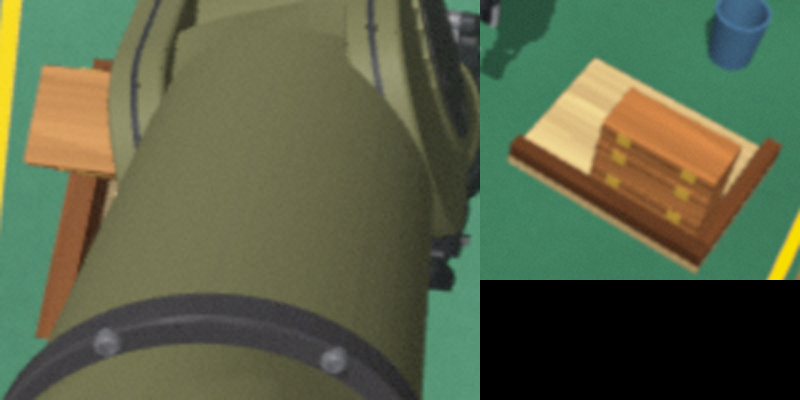

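The scene view shows three cases stacked in line and flush in the corner. In the top view the visible end of the thin case gives a centre of about (524.8,367.0), against the middle case at (524.2,366.8). Handing in.

```bash
python3 -c "
from h import *
print(ticket.hand_in())"
```

```text
the job is handed in; nothing more can be done
None
```

The job is handed in (no verdict came back): by the cameras the base case is flush in the corner, with the middle and thin cases stacked within about 1 mm, though the arm hid part of the last top view of the thin case.

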